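# Brush out a filter housing and hold its bayonet cap home

## Robot

A 6-joint arm with a two-finger parallel gripper is mounted at the origin on the work surface. World frame = base frame: x ahead of the robot, y to its left, z up, the work surface at z = 0. Lengths are in m, angles in degrees, forces in N, time in s.
With the tool pointing down it reaches from about 0.25 to 0.725 m from the base axis. Payload 9.7 kg.
Tool frame: the origin (TCP) lies midway between the tips of the shut fingers; the grasp point (between the pads) lies 19 mm behind it (bot.hold_point_z is the distance from the TCP to the grasp point, in m); z points along the fingers, y is the line along which they close (so a half turn about z gives the same grasp; the last joint's range is limited). The gripper opens to 85 mm and grips with 20 to 120 N. Pads are 22 mm wide; open, the fingers measure 114 mm over their backs; the gripper's body (76 mm by 85 mm) begins 54 mm behind the grasp point. The pads swing forward as they close: fully open they stand 13 mm farther back than shut.
Start: joints at [66.578, 4.979, 10.078, 95.1, 0, 90], TCP at [0.219, 0.505, 0.231] pointing down, gripper open.
Joint ranges: [-179.16, 179.16], [-48.56, 103.87], [-65.8, 70.77], [-126.05, 130.52], [-82.76, 87.17], [-180, 180]. Speed limits (degrees/s): [127.2, 127.2, 147.25, 180, 180, 180].

## Interface

Orientations are given as [roll, pitch, yaw] about the fixed x, y, z axes, in that order (R = Rz(yaw) Ry(pitch) Rx(roll)).
In Python, from workcell import bot gives the robot as it stands.
- The arm moves only by the tool play_rows, never from a script. Its argument "steps" is a list that holds one entry, the list of rows, each a list of 4 numbers: the shift along the tool's x, y, z in m, then the turn about the tool's z in rad. In form: [[[tx, ty, tz, yaw], ...]]. A call has exactly 5 rows; each row shifts and turns the commanded pose from where the row before left it, along the tool's axes as they then stand; what a row does not reach is not made up. A row lasts 1/12 s, in which the tool goes at most 41.7 mm and 7.16 degrees, less where a joint would pass 70% of its speed; a pose out of reach is approached as far as the arm can. A call is refused whole if a number of a shift passes 0.0417 or a number of a turn 0.125, either way. A call with a gripper value outside its range is refused whole. "gripper" is the finger opening in m, from 0 to 0.0854, set as the call begins (left out, the last holds). The fingers move at their own pace and stop on an object; "squeeze" is the grip in N (left out, the last holds). Time passes only in rows, so rows that do not move let the fingers close, or fill a call up. It gives the time, the measured TCP pose, the force, the opening and the grip force at its end, in the units of the state.
- bot.get_obs(): the state, without advancing time (a new reading comes with each control period).
- bot.camera(name): name is "side" or "top" or "wrist"; returns a dict with "img" (420x560x3 uint8, blue, green, red), "vfov" (degrees; the focal length in pixels is half the picture's height over the tangent of half this angle, whatever the lens; pixels are square), "cx", "cy" (the principal point, pixels), "D" ([k1, k2, p1, p2, k3] as OpenCV has them; the pictures are not rectified), "xyz" and "attitude" of the camera in the world. Camera axes: x right, y down, z forward; pixel columns grow to the right and rows downward; lengths in m; the calibration is good to about 2 mm. A picture is of the moment at which its call begins. There is no depth.
- bot.job_done(): hands the job in; it is judged then, once.
The state is a dict: "time": time; "q": joint angles; "qd": joint speeds; "joint_efforts": joint torques, N m; "ee_pos": TCP position; "tcp_rot": TCP orientation; "wrist_force": force on the tool from outside, world axes, zero at the start; "torque": the same for the moment, N m; "opening": finger opening in m; "grasp_force": force on a finger pad.
Only numpy, scipy, OpenCV 4.12 (cv2) and the standard library are available. Lean on these libraries where they do the work, as an engineer would, in place of code of your own. Each camera call takes 0.05 s, during which the arm holds its last target. There are 200 camera calls.

## Task

Take the bottle brush from its stand and brush out the bore of the filter housing: run it right down to the bottom, up until the bristles show at the mouth and right down again, then stand it back in its stand and let go. Then take the cap with the bar grip, put its lugs through the gaps in the housing's neck, push it down against the spring, turn it a quarter turn clockwise to the stop, and finish while still gripping it and pressing it down flush on the rim, as the leak test runs while you hold it. Leave everything else on the bench where it is.

Things in the scene. Friction and masses are not known exactly. Their poses are not given: they have to be found in the camera images.
- housing: Aluminium filter housing, fixed to the bench: round pot 88 mm across, rim at z = 110 mm, on a 104 mm square foot 8 mm thick. A brass side port sticks out 28 mm from the wall towards +y, 45 mm up. Origin under its centre on the bench, z up. Bore 38 mm across, its floor at z = 10 mm. Two gaps in the neck, towards +x and -x.
- mouth (a point): Centre of the housing's mouth, at rim level; axes as the housing. Opening 54 mm across in a ledge 6 mm thick; its two gaps (along x) are 20 mm wide and reach 36 mm from the axis. Below the ledge is a lug chamber 72 mm across with hard stops: a cap turns only clockwise seen from above, 86 degrees (1.5 rad) from lugs-at-gaps to the end stop.
- seal (a joint): Spring-loaded rubber sealing ring in the housing's mouth (hole 39 mm, outside 49 mm). 0 at rest, its top 10 mm below the rim; grows as it is pushed straight down, up to 0.016 m. Needs 4 N to start and 12 N when the cap is flush (0.012).
- cap: Loose black plastic bayonet cap, about 0.25 kg, standing on its plug. Origin under the plug's centre, z up. Plug 50 mm across, 22 mm high, chamfered foot, two side lugs along +x and -x (14 mm wide, to 33 mm from the axis, z 5 to 12 mm); flange 80 mm across, z 22 to 28 mm; on it the bar grip. Same after half a turn. Cap flush on the rim: origin 88 mm above the housing's.
- bar (a point): Middle of the cap's upright bar grip, 51 mm above the cap's origin. Bar 56 mm long along the cap's x, 16 mm thick along y, z 28 to 64 mm of the cap; the lugs lie under its ends. The lugs pass under the ledge, and can turn, only with the flange less than 4 mm from the rim; if let go after the turn, the spring lifts the cap 4 mm off the rim.
- brush: Loose bottle brush, about 90 g, upright in the stand, handle up. Origin at the lower tip (end of the bristle head), z towards the handle. Stiff head 28 mm across, z 0 to 60 mm; wire 6 mm thick to 115 mm; square wooden handle 18 x 18 mm, z 115 to 191 mm, its sides along x and y.
- stand: Fixed steel brush stand: foot 90 mm across, 6 mm thick, and an upright tube 44 mm across outside, 36 mm inside, rim at 80 mm, inner floor at 8 mm. Origin under its centre on the bench, z up.
- calculator: Bystander: grey desk calculator, 150 x 85 x 16 mm, lying flat; origin under its centre
- blank: Bystander: round plain black blanking disc, 60 mm across, 26 mm high with a small 24 mm stub on top, no lugs and no bar; origin under its centre
- tape: Bystander: cardboard-brown ring (tape roll), 90 mm across, 24 mm high, lying flat; origin under its centre
- oil: Bystander: clear plastic bottle, 60 mm across, 120 mm tall, standing; origin under its centre
- marker: Bystander: black marker pen, 130 x 14 x 14 mm, lying flat; origin under its centre
- elbow: Bystander: small brass pipe elbow, about 52 x 32 mm, 50 mm high; origin under its block
Mind the look-alikes: they are no part of the job. Of the things like the cap, leave any that is pink or purple; of the rest the smaller one is meant.

How it is judged:
By the outcome, as a careful person would: the job done as asked, in the order asked, and still so for the second after the job is handed in, while the arm keeps its last pose, push and grip.
It also fails if it takes over 64 s, if anything falls off the work surface, if the arm or the gripper's body presses on something with over 40 N, if the wrist force passes 120 N, or if a joint passes its speed limit or range.

## Working session

There is one attempt and no reset: what is moved stays moved. The work goes in short steps, Python scripts to look and compute and a tool call to move; the robot and the scene stay as the last step left them, time stands still between calls to the robot, and variables do not carry over. Pictures are saved under pics/ and viewed, at most 10 in all, crops included, and the job is handed in when it is done.

Besides the shell and the picture viewer there is one more tool, called after "Call:" by a JSON object that holds its "api" and its "payload". play_rows: Moves the arm, as the interface text tells. Its arguments: {"type":"object","properties":{"steps":{"type":"array","items":{"type":"array","items":{"type":"array","items":{"type":"number"}}}},"gripper":{"type":"number"},"squeeze":{"type":"number"}},"required":["steps"]}

```bash
ls; mkdir -p pics
cat > h.py <<'E'
import numpy as np, cv2
from scipy.spatial.transform import Rotation as R
from workcell import bot
def cam(n,save=None):
    c=bot.camera(n); im=np.ascontiguousarray(c["img"]); f=im.shape[0]/2/np.tan(np.radians(c["vfov"])/2)
    c["K"]=np.array([[f,0,c["cx"]],[0,f,c["cy"]],[0,0,1.]]); c["D"]=np.array(c["D"],float)
    a=np.array(c["attitude"],float); c["R"]=a if a.shape==(3,3) else R.from_euler('xyz',a,degrees=True).as_matrix()
    c["img"]=im; c["xyz"]=np.array(c["xyz"])
    if save: cv2.imwrite("pics/"+save,im)
    return c
def ray(c,uv):
    p=cv2.undistortPoints(np.array(uv,float).reshape(-1,1,2),c["K"],c["D"]).reshape(-1,2)
    return np.c_[p,np.ones(len(p))]@c["R"].T
def onz(c,uv,z):
    d=ray(c,uv); return c["xyz"]+d*((z-c["xyz"][2])/d[:,2])[:,None]
def proj(c,P):
    P=np.array(P,float).reshape(-1,3); rv=cv2.Rodrigues(c["R"].T)[0]; t=-c["R"].T@c["xyz"]
    return cv2.projectPoints(P,rv,t,c["K"],c["D"])[0].reshape(-1,2)
E
python3 - <<'E'
from h import *
print(bot.get_obs(), bot.hold_point_z)
for n in("top","side"):
    c=cam(n,n+"0.png"); print(n,c["vfov"],c["cx"],c["cy"],c["D"],c["xyz"],c["attitude"])
a=cv2.imread("pics/top0.png")
E
```

```text
pics
{'time': 0.0, 'q': array([6.65746860e+01, 5.01126212e+00, 1.00333613e+01, 9.51016871e+01,
       8.10515921e-04, 8.99979463e+01]), 'qd': array([-0.10074099, -0.05021044, -0.03838306, -0.05698936,  0.01559102,
        0.03530343]), 'joint_efforts': array([-5.90723466e-04, -5.20397830e+01,  4.64792204e+01,  1.64007564e-02,
        8.86619341e-05, -2.19160050e-06]), 'ee_pos': array([0.21855053, 0.50443904, 0.23057175]), 'tcp_rot': array([-1.79920412e+02, -8.13367932e-04,  1.56576739e+02]), 'wrist_force': array([-0.17519225,  0.12891004,  0.18485205]), 'torque': array([0.01844846, 0.06530873, 0.03412693]), 'grasp_force': 0.0, 'opening': 0.08537979195435014} 0.0187
top 53.09052193282824 280.4244406082641 210.68749859676393 [0.04020628 0.         0.         0.         0.        ] [0.36115866 0.00376355 1.00729857] [-169.30152      -0.57176568  -91.60008828]
side 57.22089613105744 283.9672466322672 209.8665892198751 [-0.09750435  0.          0.          0.          0.        ] [ 0.11559202 -0.65761001  0.80574564] [-1.32546035e+02 -2.30162728e-02 -3.38518568e+01]
```

View pics/top0.png

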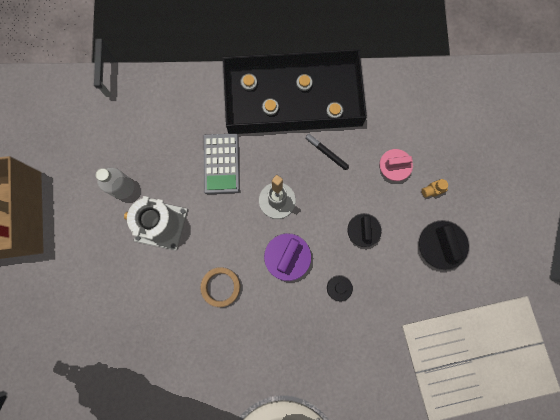

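View pics/side0.png

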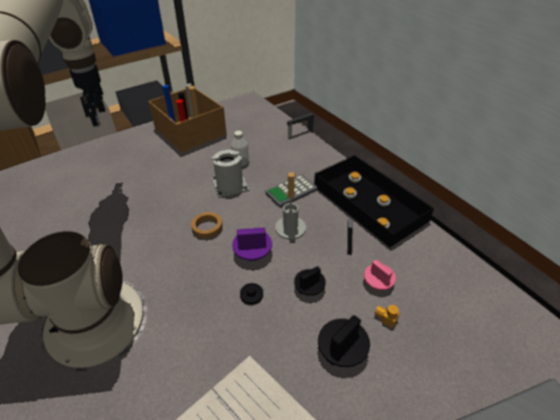

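Top view candidates for the cap: small black with bar (364,231), large black with bar (443,245), pink (396,165), purple (288,257), and the blank without a bar (340,288). Excluding pink and purple and taking the smaller barred one gives (364,231). The brush is at (277,185) in the stand at (277,200), and the housing mouth is at (150,217). I'll check with a close crop and measure.

Run:
```python
from h import *
c=cam("top"); s=cam("side")
im=c["img"]
def crop(i,u,v,w,h,k): return cv2.resize(i[v-h:v+h,u-w:u+w],None,fx=k,fy=k,interpolation=cv2.INTER_CUBIC)
row1=np.hstack([crop(im,155,220,40,40,5)[:, :400],crop(im,365,231,40,40,5)])
row2=np.hstack([crop(im,278,195,40,20,5),crop(s["img"],230,170,40,20,5)])
cv2.imwrite("pics/crop1.png",np.vstack([row1,row2]))
g=cv2.cvtColor(im,cv2.COLOR_BGR2GRAY)
for nm,(u,v) in {"small":(364,231),"big":(443,245)}.items():
    m=(g<38).astype(np.uint8); 
    n,l,st,ce=cv2.connectedComponentsWithStats(m)
    k=l[v-2:v+3,u-8:u+9]; k=np.bincount(k[k>0]).argmax()
    ct=max(cv2.findContours((l==k).astype(np.uint8),cv2.RETR_EXTERNAL,cv2.CHAIN_APPROX_NONE)[0],key=cv2.contourArea)
    P=onz(c,ct.reshape(-1,2),0.028); (x,y),r=cv2.minEnclosingCircle(P[:,:2].astype(np.float32)); e=cv2.fitEllipse(P[:,:2].astype(np.float32)*1000)
    print(nm,st[k],x,y,2*r,e)
print(g[225:238,350:380])
hsv=cv2.cvtColor(im,cv2.COLOR_BGR2HSV)
m=cv2.inRange(hsv,(5,80,60),(25,255,255))
n,l,st,ce=cv2.connectedComponentsWithStats(m)
for i in range(1,n):
    if st[i][4]>8: print(st[i],ce[i])
hs=cv2.cvtColor(s["img"],cv2.COLOR_BGR2HSV); m=cv2.inRange(hs,(5,80,60),(25,255,255))
n,l,st,ce=cv2.connectedComponentsWithStats(m)
for i in range(1,n):
    if st[i][4]>20: print("s",st[i],ce[i])
```

```text
small [361 215  12  30 178] 0.49575692415237427 -0.2134256809949875 0.06993066519498825 ((496.2951965332031, -211.3811798095703), (24.265621185302734, 77.78765869140625), 90.14593505859375)
big [ 419  221   50   48 1563] 0.45481252670288086 -0.3887472152709961 0.11425404995679855 ((455.4068298339844, -389.6840515136719), (107.19979095458984, 110.27940368652344), 56.49771499633789)
[[44 44 42 43 43 43 44 43 44 43 43 27 23 21 28 52 49 45 40 37 33 42 41 41
  40 39 40 39 42 39]
 [43 43 44 43 43 44 41 42 43 44 42 25 19 18 29 49 47 44 40 39 31 41 41 42
  39 39 40 41 39 40]
 [45 42 43 45 43 44 42 44 43 43 42 33 19 22 23 51 49 43 40 39 32 41 39 40
  39 41 40 39 40 40]
 [45 43 43 45 45 44 42 43 44 43 41 30 22 22 22 48 49 45 41 39 32 28 39 42
  39 41 41 41 38 41]
 [46 44 44 43 45 45 45 42 44 43 42 30 19 22 24 46 48 42 39 37 32 23 41 39
  41 39 40 37 41 40]
 [44 44 43 44 45 43 43 43 43 44 42 32 23 19 22 43 49 43 40 39 34 23 41 40
  40 39 40 39 40 40]
 [45 42 44 42 44 43 43 45 43 41 42 30 25 21 22 41 47 44 42 39 33 22 39 41
  39 41 40 42 40 38]
 [45 43 44 45 45 43 44 44 45 43 42 37 23 21 19 40 4
[... 1015 characters left out ...]
41  52.36939314]
s [ 44  69  27  16 249] [56.37751004 76.05220884]
s [ 148   85   78   61 1441] [190.57876475 115.71131159]
s [108 104  25  28 360] [118.825      117.60555556]
s [   0  124   60   46 1095] [ 31.61826484 141.96712329]
s [182 144  11   7  31] [187.03225806 147.22580645]
s [350 171  10   8  62] [354.74193548 174.48387097]
s [288 172   7  26 158] [290.62658228 184.12025316]
s [345 187  11   8  67] [349.95522388 190.28358209]
s [379 194  11   9  75] [383.72       197.81333333]
s [191 212  31  26 445] [206.15505618 223.82921348]
s [377 217  12   9  76] [382.64473684 220.75      ]
s [ 82 238   7   8  31] [ 85.06451613 242.        ]
s [375 304  25  24 398] [387.82160804 314.33668342]
```

View pics/crop1.png

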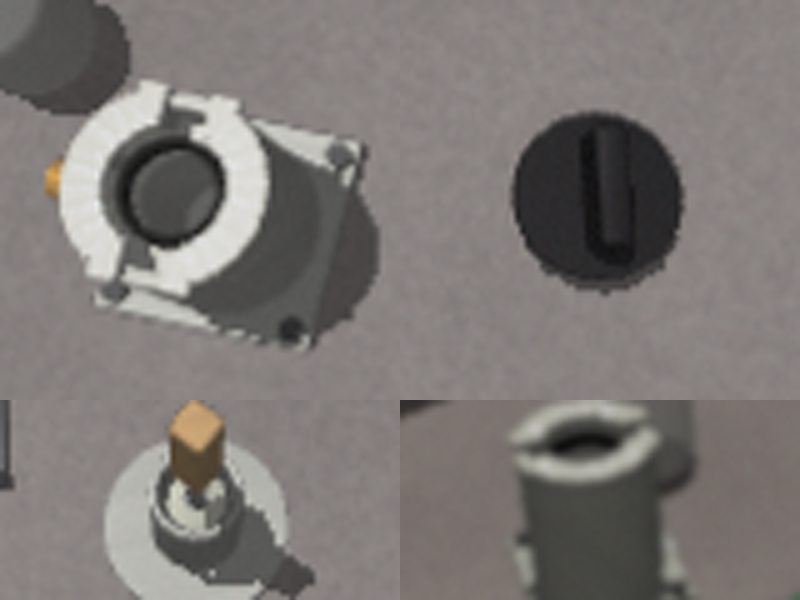

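Crop confirms it: small black flange with one bar (axis near vertical in the image at (364,231)), no pink or purple. Housing gaps run from crop (190,100) to (133,262), and the brush handle top is at crop (197,420). Now for the poses.

Run:
```python
from h import *
c=cam("top"); s=cam("side"); im=c["img"]; g=cv2.cvtColor(im,cv2.COLOR_BGR2GRAY)
def comp(m,box):
    z=np.zeros_like(m); u0,v0,u1,v1=box; z[v0:v1,u0:u1]=m[v0:v1,u0:u1]
    n,l,st,ce=cv2.connectedComponentsWithStats(z); k=1+st[1:,4].argmax(); mm=(l==k).astype(np.uint8)
    ct=max(cv2.findContours(mm,cv2.RETR_EXTERNAL,cv2.CHAIN_APPROX_NONE)[0],key=cv2.contourArea)
    return mm,ct.reshape(-1,2)
# rim
m,ct=comp((g>165).astype(np.uint8),(125,193,171,240))
P=onz(c,ct,0.110)[:,:2]
def circ(P):
    A=np.c_[2*P,np.ones(len(P))]; b=(P**2).sum(1); x=np.linalg.lstsq(A,b,rcond=None)[0]; return x[:2],np.sqrt(x[2]+x[:2]@x[:2])
h=cv2.convexHull(P.astype(np.float32)).reshape(-1,2); ctr,r=circ(h)
for _ in range(4):
    k=abs(np.hypot(*(P-ctr).T)-r)<.0025; ctr,r=circ(P[k])
print("rim",ctr,r,k.sum(),len(k))
# gap: brightness on rings at z=.110
for rad in(.030,.033,.040):
    a=np.arange(0,360,4); q=proj(c,np.c_[ctr[0]+rad*np.cos(np.radians(a)),ctr[1]+rad*np.sin(np.radians(a)),np.full(len(a),.110)])
    v=cv2.remap(g,q[:,:1].astype(np.float32),q[:,1:].astype(np.float32),cv2.INTER_LINEAR).ravel()
    print(rad,[(int(x)) for x in a[v<135]])
cr=np.array([[363,148],[310,348],[97,300]])/5.+[115,180]-.4
F=onz(c,cr,.008); print("foot",F[:,:2],[np.degrees(np.arctan2(*(F[j]-F[i])[[1,0]])) for i,j in((0,1),(1,2))],np.linalg.norm(F[0]-F[1]),np.linalg.norm(F[2]-F[1]),(F[0]+F[2])[:2]/2)
# cap flange vs bench
lo=cv2.GaussianBlur(im,(0,0),.7); gg=cv2.cvtColor(lo,cv2.COLOR_BGR2GRAY)
m,ct=comp((gg<75).astype(np.uint8),(335,205,392,258)); P=onz(c,ct,.026)[:,:2]; ctr,r=circ(P); 
for _ in range(4):
    k=abs(np.hypot(*(P-ctr).T)-r)<.002; ctr,r=circ(P[k])
print("cap",ctr,r,k.sum(),len(k))
# bar top face corners in crop: (600,125),(625,125),(632,240),(608,243)
b=(np.array([[613,126],[621,242]])-[400,0])/5.+[325,191]-.4
B=onz(c,b,.064); d=B[1]-B[0]; print("bar",B[:,:2],np.linalg.norm(d),B.mean(0)[:2],np.degrees(np.arctan2(d[1],d[0])))
# brush top
b=np.array([[197,420]])/5.+[238,175]-.4; print("brush top",onz(c,b,.199))
m,ct=comp((g>120).astype(np.uint8),(255,180,300,220)); print("stand foot px",ct.min(0),ct.max(0))
bb=np.array([[104,525],[288,500],[180,438]])/5.+[238,175]-.4; print("stand foot pts",onz(c,bb,.006)[:,:2])
o=onz(c,[[112,185]],0.02); print("oil~",o)
w=cam("wrist"); o=bot.get_obs(); Rt=R.from_euler('xyz',o["tcp_rot"],degrees=True).as_matrix()
print("wristcam in tool",Rt.T@(w["xyz"]-o["ee_pos"]),np.round(Rt.T@w["R"],2).tolist(),w["vfov"])
```

```text
rim [0.52351392 0.27510127] 0.041475506415965244 57 121
0.03 [0, 4, 8, 144, 148, 152, 156, 160, 164, 168, 340, 344, 348, 352, 356]
0.033 [0, 4, 148, 152, 156, 160, 164, 168, 172, 336, 340, 344, 348, 352, 356]
0.04 [152]
foot [[0.55910851 0.21310503]
 [0.46331012 0.23668511]
 [0.48897879 0.33715541]] [np.float64(166.17194931605962), np.float64(75.66835434921349)] 0.0986577410122997 0.10369745322149782 [0.52404365 0.27513022]
cap [ 0.49376237 -0.20690049] 0.03914383320389771 93 95
bar [[ 0.52204141 -0.20803593]
 [ 0.46889264 -0.20808487]] 0.05314878465977132 [ 0.49546703 -0.2080604 ] -179.94723762555807
brush top [[0.42044089 0.00059723 0.199     ]]
stand foot px [255 180] [299 219]
stand foot pts [[ 0.38676184  0.04477708]
 [ 0.39595353 -0.04201851]
 [ 0.42633644  0.00811106]]
oil~ [[0.62036217 0.38982202 0.02      ]]
wristcam in tool [ 0.07493346 -0.0003781  -0.14143814] [[-0.0, -0.96, -0.29], [1.0, -0.0, -0.0], [-0.0, -0.29, 0.96]] 68.82166560451999
```

Run:
```python
from h import *
c=cam("top"); s=cam("side")
O=np.array([238,175])-.4
print("brush top",onz(c,np.array([[197,20]])/5.+O,.199))
pts=onz(c,np.array([[104,125],[288,100],[135,55],[275,70],[125,175]])/5.+O,.006)[:,:2]
A=np.c_[2*pts,np.ones(len(pts))]; x=np.linalg.lstsq(A,(pts**2).sum(1),rcond=None)[0]; print("stand",x[:2],np.sqrt(x[2]+x[:2]@x[:2]))
hs=cv2.cvtColor(s["img"],cv2.COLOR_BGR2HSV); m=cv2.inRange(hs,(5,80,60),(25,255,255)); ys,xs=np.where(m[165:205,284:300]); print("side handle top",xs[ys<ys.min()+4].mean()+284,ys.min()+165)
print("pred",proj(s,np.r_[onz(c,np.array([[197,20]])/5.+O,.199)]))
q=bot.get_obs(); print(q["time"],q["q"])
```

```text
brush top [[ 0.57855978 -0.00357855  0.199     ]]
stand [ 0.58027876 -0.00443776] 0.04513692246998246
side handle top 291.0 172
pred [[291.62433158 173.47814254]]
0.45 [6.65767009e+01 4.97987389e+00 1.00728656e+01 9.51002403e+01
 8.40262295e-04 9.00007415e+01]
```

Call:
{"api": "play_rows", "payload": {"steps": [[[-0.0266,-0.0162,-0.0035,0],[-0.0266,-0.0162,-0.0035,0],[-0.0266,-0.0162,-0.0035,0],[-0.0266,-0.0162,-0.0035,0],[-0.0266,-0.0162,-0.0035,0]]]}}

```text
time: 0.87
ee_pos: [0.309, 0.3763, 0.249]
tcp_rot: [180.0, 0.0, 156.6]
wrist_force: [0.7, -0.4, -0.4]
opening: 0.0853
grasp_force: 0.0
```

Call:
{"api": "play_rows", "payload": {"steps": [[[-0.0266,-0.0162,-0.0035,0],[-0.0266,-0.0162,-0.0035,0],[-0.0266,-0.0162,-0.0035,0],[-0.0266,-0.0162,-0.0035,0],[-0.0266,-0.0162,-0.0035,0]]]}}

```text
time: 1.28
ee_pos: [0.3989, 0.2489, 0.2666]
tcp_rot: [180.0, 0.0, 156.6]
wrist_force: [0.5, 1.3, 0.1]
opening: 0.0851
grasp_force: 0.0
```

Call:
{"api": "play_rows", "payload": {"steps": [[[-0.0266,-0.0162,-0.0035,0],[-0.0266,-0.0162,-0.0035,0],[-0.0266,-0.0162,-0.0035,0],[-0.0266,-0.0162,-0.0035,0],[-0.0266,-0.0162,-0.0035,0]]]}}

```text
time: 1.7
ee_pos: [0.4888, 0.1216, 0.2842]
tcp_rot: [180.0, 0.0, 156.6]
wrist_force: [0.2, 1.5, 0.0]
opening: 0.0857
grasp_force: 0.0
```

Call:
{"api": "play_rows", "payload": {"steps": [[[-0.0266,-0.0162,-0.0035,0],[-0.0266,-0.0162,-0.0035,0],[-0.0266,-0.0162,-0.0035,0],[-0.0266,-0.0162,-0.0035,0],[-0.0266,-0.0162,-0.0035,0]]]}}

```text
time: 2.12
ee_pos: [0.5787, -0.0056, 0.3015]
tcp_rot: [180.0, 0.0, 156.6]
wrist_force: [-0.3, 0.0, 0.3]
opening: 0.0852
grasp_force: 0.0
```

Run:
```python
from h import *
w=cam("wrist","w1.png"); o=bot.get_obs(); print(o["time"],o["ee_pos"],o["tcp_rot"],o["q"]); print(proj(w,[[.5786,-.0036,.199]]))
cv2.imwrite("pics/w1.png",cv2.resize(w["img"],(784,588)))
```

```text
2.1667 [ 0.58102447 -0.00931519  0.30062228] [-1.79920888e+02  5.89518812e-02  1.56435529e+02] [-8.71556272e-01  1.17645903e+01  2.55457947e+01  1.03757337e+02
 -9.57305628e-02  2.26929353e+01]
[[286.2823545  204.00799032]]
```

View pics/w1.png

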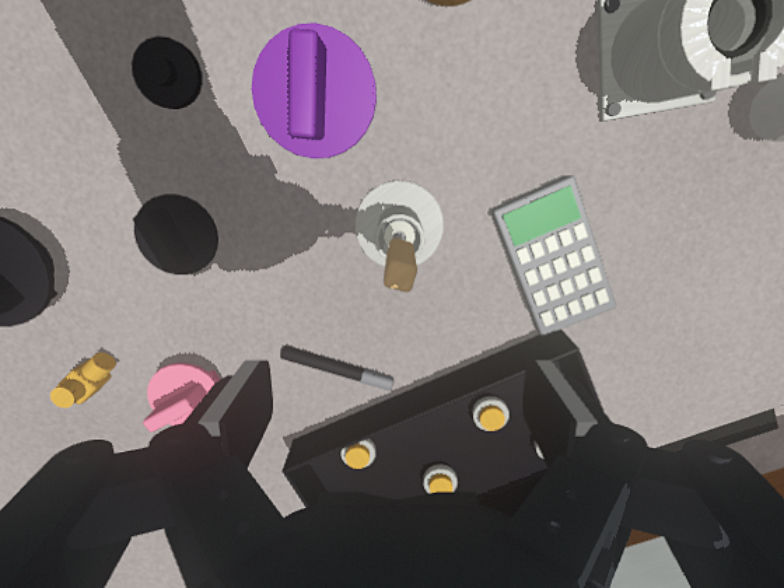

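The wrist view shows the brush handle upright at (400,275) of the enlarged picture, where it was predicted. The gripper sees purple cap, small black cap and pen at a distance. I need the handle's yaw, so I'll enlarge both views of it.

Run:
```python
from h import *
t=cv2.imread("pics/top0.png"); w=cam("wrist"); o=bot.get_obs(); print(o["ee_pos"],o["tcp_rot"])
u,v=proj(w,[[.5786,-.0036,.19]])[0]; print(u,v)
u,v=int(u),int(v)
a=cv2.resize(t[165:205,257:297],(400,400),interpolation=cv2.INTER_NEAREST); b=cv2.resize(w["img"][v-30:v+10,u-20:u+20],(400,400),interpolation=cv2.INTER_NEAREST)
print(u-20,v-30)
b=cv2.convertScaleAbs(b,alpha=1.6)
cv2.imwrite("pics/c2.png",np.hstack([a,b]))
```

```text
[ 0.57981802 -0.00733543  0.30034127] [-1.79945797e+02 -1.52828052e-02  1.56378318e+02]
289.28093569182334 197.0404545306908
269 167
```

View pics/c2.png

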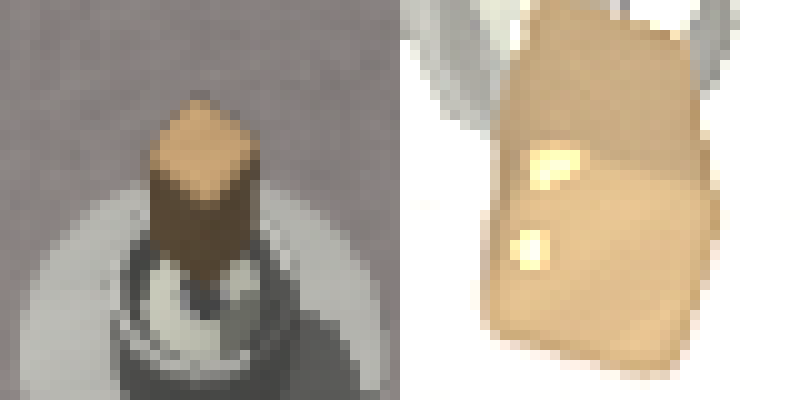

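Left, the top view: handle top-face corners at crop (198,97), (258,140), (210,203), (148,155). Right, the wrist view: (498,150), (715,192), (680,378), (488,335). Next: yaw and centre.

```bash
cat >> h.py <<'E'
def go(p,yaw=None,n=None):
    "moves needed from measured pose to TCP p: tool-axis shift at present yaw, and turn about tool z"
    o=bot.get_obs(); y=np.radians(o["tcp_rot"][2]); d=np.array(p)-o["ee_pos"]
    t=[d@[np.cos(y),np.sin(y),0],d@[np.sin(y),-np.cos(y),0],-d[2]]
    print("now",o["ee_pos"].round(4),"yaw %.2f"%o["tcp_rot"][2],"q1 %.1f q6 %.1f"%(o["q"][0],o["q"][5]),"t %.2f"%o["time"],"F",o["wrist_force"].round(1))
    print("shift",np.round(t,4), "turn rad",None if yaw is None else round(np.radians((o["tcp_rot"][2]-yaw+180)%360-180),4),"per row",None if not n else np.round(np.array(t)/n,4))
E
python3 - <<'E'
from h import *
w=cam("wrist"); c=cam("top")
for k,q,og in((c,[[198,97],[258,140],[210,203],[148,155]],(257,165)),(w,[[498,150],[715,192],[680,378],[488,335]],(669-400+40,167))):
    q=np.array(q,float); 
    if k is w: q[:,0]-=400; og=(269,167)
    P=onz(k,q/10+og-.5,.199)[:,:2]
    e=[P[(i+1)%4]-P[i] for i in range(4)]
    print(P.mean(0),[np.round(np.linalg.norm(x),4) for x in e],[np.round(np.degrees(np.arctan2(x[1],x[0]))%90,1) for x in e])
go([.5786,-.0036,.30])
E
```

```text
[ 0.57699317 -0.0032406 ] [np.float64(0.0148), np.float64(0.016), np.float64(0.0157), np.float64(0.0155)] [np.float64(52.0), np.float64(52.0), np.float64(50.0), np.float64(48.7)]
[ 5.71235837e-01 -1.85175693e-04] [np.float64(0.018), np.float64(0.016), np.float64(0.0163), np.float64(0.0156)] [np.float64(55.1), np.float64(56.8), np.float64(53.2), np.float64(63.0)]
now [ 0.5782 -0.0046  0.3008] yaw 156.49 q1 -0.5 q6 23.0 t 2.32 F [-0.7  0.3  0.2]
shift [0.     0.0011 0.0008] turn rad None per row None
```

Call:
{"api": "play_rows", "payload": {"steps": [[[0,0.001,0,0.084],[0,0,0,0.084],[0,0,0,0.084],[0,0,0.01,0],[0,0,0.015,0]]], "gripper": 0.06}}

```text
time: 2.73
ee_pos: [0.5782, -0.0019, 0.2777]
tcp_rot: [179.9, 0.1, 142.2]
wrist_force: [0.4, 0.4, 0.5]
opening: 0.0602
grasp_force: 0.0
```

Call:
{"api": "play_rows", "payload": {"steps": [[[0,0,0.015,0],[0,0,0.015,0],[0,0,0,0],[0,0,0,0],[0,0,0,0]]]}}

```text
time: 3.15
ee_pos: [0.5782, -0.0025, 0.2475]
tcp_rot: [180.0, 0.1, 142.2]
wrist_force: [0.2, 0.6, 0.5]
opening: 0.0602
grasp_force: 0.0
```

Run:
```python
from h import *
w=cam("wrist"); go([.578,-.0035,.144],142)
u,v=proj(w,[[.578,-.0035,.199]])[0]; u,v=int(u),int(v); print(u,v,w["img"].shape)
h=cv2.cvtColor(w["img"],cv2.COLOR_BGR2HSV); m=cv2.inRange(h,(8,70,30),(28,255,255))
z=np.zeros_like(m); z[max(v-100,0):v+80,u-60:u+60]=m[max(v-100,0):v+80,u-60:u+60]; ys,xs=np.where(z); print(len(xs),xs.min(),xs.max(),ys.min(),ys.max())
print(onz(w,[[(xs.min()+xs.max())/2,ys.max()]],.199), xs[ys>ys.max()-20].min(),xs[ys>ys.max()-20].max())
q=np.c_[xs[ys>ys.max()-15],ys[ys>ys.max()-15]]; print(cv2.minAreaRect(np.c_[xs,ys].astype(np.float32)))
g=onz(w,[[xs.min(),v-5],[xs.max(),v-5]],.199); print(g, g.mean(0))
cv2.imwrite("pics/w3.png",w["img"][max(v-130,0):v+130])
```

```text
now [ 0.5785 -0.0027  0.2477] yaw 142.17 q1 -0.3 q6 37.6 t 3.20 F [0.2 0.4 0.3]
shift [-1.000e-04 -9.000e-04  1.037e-01] turn rad 0.003 per row None
283 229 (420, 560, 3)
1135 268 294 185 232
[[ 0.5786141  -0.00587188  0.199     ]] 268 294
((281.0, 208.5), (47.0, 26.0), 90.0)
[[ 0.56885996 -0.00914676  0.199     ]
 [ 0.57941677  0.00440675  0.199     ]] [ 0.57413836 -0.00237     0.199     ]
```

View pics/w3.png

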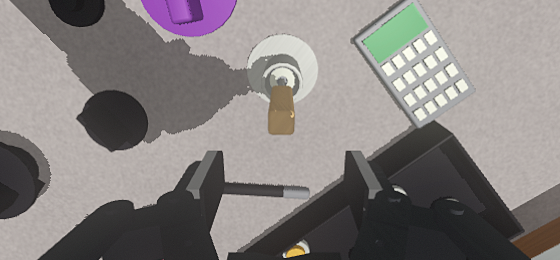

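The handle is now square to the pads at (281,120) in the crop, midway between the fingers. The top and wrist estimates differ by about 6 mm along tool x, so I'll check against the stand foot and tube rim in the same picture.

Run:
```python
from h import *
w=cam("wrist")
print("foot",onz(w,[[282,167],[246,167],[318,167],[282,133],[282,201]],.006)[:,:2])
print("expect px", proj(w,[[.580,-.0044,.006],[.580,-.0044,.08],[.577,-.0033,.199],[.5712,-.0002,.199]]))
g=cv2.cvtColor(w["img"],cv2.COLOR_BGR2GRAY); print(g[215:248:2,270:296:3]); print(w["img"][222:244:2,281])
```

```text
foot [[ 5.71455255e-01 -3.26828728e-04]
 [ 5.43597538e-01 -3.61022141e-02]
 [ 5.99332852e-01  3.54563087e-02]
 [ 5.38510364e-01  2.54067741e-02]
 [ 6.06641995e-01 -2.78109722e-02]]
expect px [[283.61568305 174.22721862]
 [283.70329712 188.38831528]
 [282.5038     227.46501589]
 [280.79433988 218.25693054]]
[[126 130 129 130 130 128 127 201 144]
 [126 128 129 129 129 127 126 120 132]
 [125 128 129 129 127 126 127 124 134]
 [123 129 130 129 126 125 128 126 143]
 [124 128 130 128 125 126 126 129 146]
 [125 128 127 125 126 127 128 128 149]
 [125 130 127 126 125 125 131 126 153]
 [126 128 126 126 126 128 130 125 165]
 [114 121 120 123 124 128 125 117 175]
 [168 161 164 160 160 159 157 165 172]
 [172 177 174 175 176 177 173 169 172]
 [172 172 169 169 179 177 173 168 178]
 [176 168 166 171 178 174 174 171 177]
 [173 173 175 173 175 176 171 177 174]
 [170 174 174 173 172 176 172 172 170]
 [171 175 174 171 170 178 176 172 176]
 [165 174 171 177 176 177 175 178 176]]
[[ 91 123 146]
 [ 91 123 145]
 [ 92 123 145]
 [ 90 123 145]
 [ 90 123 144]
 [ 77 109 130]
 [178 180 186]
 [171 173 180]
 [174 178 184]
 [171 174 181]
 [170 173 179]]
```

Run:
```python
from h import *
w=cam("wrist"); o=bot.get_obs(); Rt=R.from_euler('xyz',o["tcp_rot"],degrees=True).as_matrix()
for z in(0,-.004,-.008): print(z,proj(w,o["ee_pos"]+np.array([[.011,-.03,z],[.011,.03,z],[-.011,.03,z]])@Rt.T).round(1).tolist())
c=cam("top"); s=cam("side")
for n,k in(("t",c),("s",s)):
    p=proj(k,[o["ee_pos"]])[0].astype(int); print(n,p); i=k["img"]; a=cv2.resize(i[p[1]-35:p[1]+35,p[0]-35:p[0]+35],(400,400),interpolation=cv2.INTER_CUBIC); a=cv2.convertScaleAbs(a,alpha=1.8); cv2.circle(a,(200,200),3,(0,0,255),-1)
    q=(proj(k,[o["ee_pos"]+Rt@[0,.03,-.004],o["ee_pos"]+Rt@[0,-.03,-.004],[.577,-.0033,.199],[.5715,-.0004,.199]])-p+35)/70*400
    for x in q: cv2.circle(a,tuple(int(y) for y in x),3,(0,255,0),-1)
    globals()[n]=a
b=w["img"][209:349,180:390]
cv2.imwrite("pics/c4.png",np.hstack([t,s]))
```

```text
0 [[225.1, 243.9], [344.5, 243.8], [342.2, 282.4]]
-0.004 [[223.6, 247.3], [346.1, 247.1], [343.6, 286.6]]
-0.008 [[222.1, 250.9], [347.7, 250.7], [345.1, 291.0]]
t [276 171]
s [291 157]
```

View pics/c4.png

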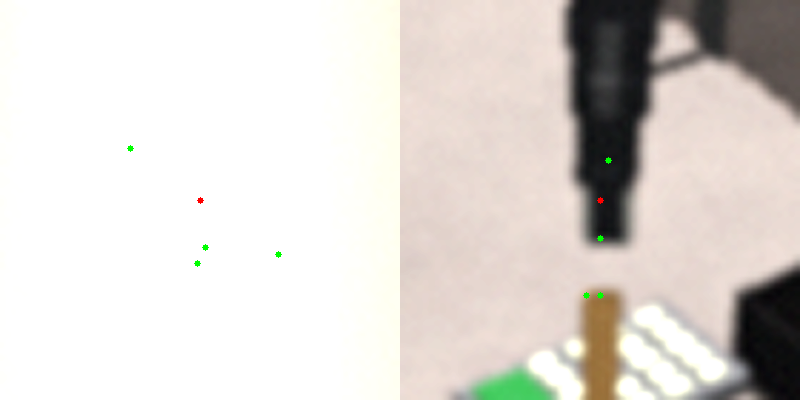

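Side view: handle top centre is at (601,293) of the crop, on the top-camera prediction, and the finger is about 2 mm right of its prediction. The left half, the top camera, is washed out by the arm. I take the mean of the two estimates, which the 22 mm pads cover, then descend and grip.

Call:
{"api": "play_rows", "payload": {"steps": [[[0.0037,-0.0018,0.0,0],[0,0,0.02,0],[0,0,0.02,0],[0,0,0.02,0],[0,0,0.02,0]]]}}

```text
time: 3.82
ee_pos: [0.5741, -0.0024, 0.1656]
tcp_rot: [180.0, 0.0, 142.1]
wrist_force: [0.9, 0.4, 0.5]
opening: 0.0598
grasp_force: 0.0
```

Call:
{"api": "play_rows", "payload": {"steps": [[[0,0,0.012,0],[0,0,0.012,0],[0,0,0,0],[0,0,0,0],[0,0,0,0]]]}}

```text
time: 4.23
ee_pos: [0.5748, -0.0023, 0.1434]
tcp_rot: [180.0, 0.1, 142.1]
wrist_force: [-0.5, -1.0, 1.1]
opening: 0.06
grasp_force: 0.0
```

Call:
{"api": "play_rows", "payload": {"steps": [[[0,0,0,0],[0,0,0,0],[0,0,0,0],[0,0,0,0],[0,0,0,0]]], "gripper": 0.0, "squeeze": 45}}

```text
time: 4.65
ee_pos: [0.5747, -0.0023, 0.1429]
tcp_rot: [180.0, 0.0, 142.1]
wrist_force: [0.1, -0.2, 4.7]
opening: 0.0175
grasp_force: 44.3
```

Call:
{"api": "play_rows", "payload": {"steps": [[[0,0,0,0],[0,0,0,0],[0,0,0,0],[0,0,0,0],[0,0,0,0]]]}}

```text
time: 5.07
ee_pos: [0.5747, -0.0023, 0.1429]
tcp_rot: [180.0, 0.1, 142.1]
wrist_force: [-0.8, 0.3, 5.1]
opening: 0.0175
grasp_force: 44.5
```

Run:
```python
from h import *
go([.5745,-.0018,.344]); w=cam("wrist","w5.png"); o=bot.get_obs(); print(o["opening"],o["grasp_force"])
```

```text
now [ 0.5747 -0.0023  0.1429] yaw 142.14 q1 -0.2 q6 37.6 t 5.07 F [-0.8  0.3  5.1]
shift [ 0.0005  0.0003 -0.2011] turn rad None per row None
0.017276072851087138 44.49806571006775
```

View pics/w5.png

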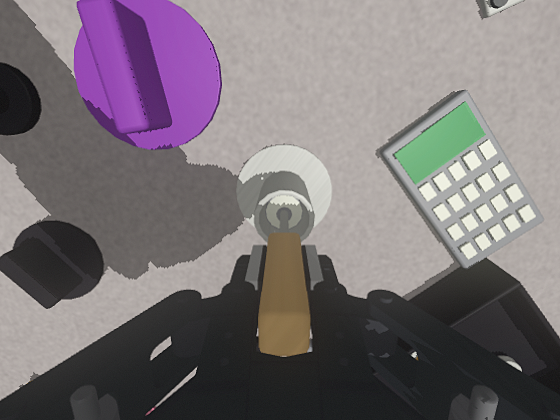

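The brush is gripped: opening 17.3 mm, and the handle is between the pads at (285,300). Next, lift it clear and go beside the housing for a look.

Call:
{"api": "play_rows", "payload": {"steps": [[[0,0,-0.02,0],[0,0,-0.03,0],[0,0,-0.035,0],[0,0,-0.035,0],[0,0,-0.03,0]]]}}

```text
time: 5.53
ee_pos: [0.574, -0.0023, 0.2941]
tcp_rot: [180.0, 0.0, 142.1]
wrist_force: [1.1, -0.1, 0.1]
opening: 0.0175
grasp_force: 44.2
```

Call:
{"api": "play_rows", "payload": {"steps": [[[0.01,0.012,0,0],[0.017,0.02,0,0],[0.018,0.021,0,0],[0.018,0.021,0,0],[0.018,0.021,0,0]]]}}

```text
time: 5.95
ee_pos: [0.5684, 0.1235, 0.2917]
tcp_rot: [-180.0, -0.0, 142.1]
wrist_force: [-0.9, -0.4, -0.3]
opening: 0.0176
grasp_force: 44.2
```

Call:
{"api": "play_rows", "payload": {"steps": [[[0.018,0.021,0,0],[0.018,0.021,0,0],[0.018,0.021,0,0],[0.016,0.018,0,0],[0.01,0.011,0,0]]]}}

```text
time: 6.37
ee_pos: [0.5615, 0.2464, 0.2913]
tcp_rot: [-179.9, -0.1, 142.2]
wrist_force: [-0.4, -0.3, -1.1]
opening: 0.0177
grasp_force: 44.2
```

Call:
{"api": "play_rows", "payload": {"steps": [[[0,0,0,0],[0,0,0,0],[0,0,0,0],[0,0,0,0],[0,0,0,0]]]}}

```text
time: 6.78
ee_pos: [0.5623, 0.243, 0.2925]
tcp_rot: [180.0, 0.0, 142.1]
wrist_force: [-0.2, 0.3, -0.9]
opening: 0.0175
grasp_force: 44.3
```

Run:
```python
from h import *
w=cam("wrist"); o=bot.get_obs(); print(o["opening"]); go([.5235,.275,.288])
cv2.imwrite("pics/w6.png",w["img"][:400]); print("mouth pred",proj(w,[[.5235,.275,.110]]))
t=o["ee_pos"]; Rt=R.from_euler('xyz',o["tcp_rot"],degrees=True).as_matrix(); print("tip pred",proj(w,[t+Rt@[0,0,.135],t+Rt@[0,0,.075],t+Rt@[0,0,.02]]))
```

```text
0.017471249773679955
now [0.5622 0.2432 0.2925] yaw 142.07 q1 23.4 q6 61.3 t 6.83 F [ 1.4 -0.5 -1.6]
shift [0.0501 0.0013 0.0045] turn rad None per row None
mouth pred [[285.50275592 135.79135544]]
tip pred [[284.4296766  194.61732937]
 [284.64018215 215.59322646]
 [284.95384165 246.83628219]]
```

View pics/w6.png

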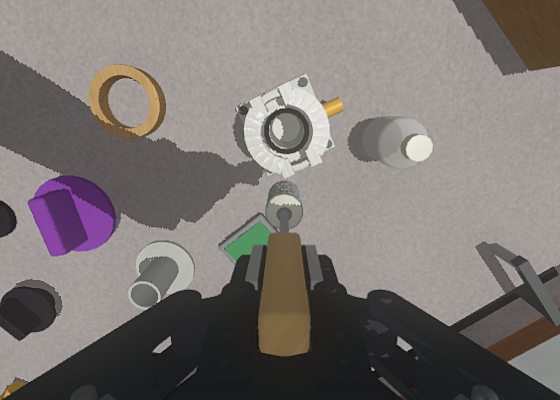

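The wrist view shows the mouth centre at (287,131), rim left edge 245 and right edge 329; top-camera prediction was (285.5,136). The brush tip is at about (285,195), as predicted for an axis at the TCP. The relative offset is about 54 mm in tool x and 2 mm in y. I'll move over and enter gently.

Call:
{"api": "play_rows", "payload": {"steps": [[[0.008,0,0,0],[0.013,0.001,0,0],[0.014,0.001,0,0],[0.013,0,0,0],[0.006,0,0,0]]]}}

```text
time: 7.25
ee_pos: [0.5187, 0.2804, 0.2928]
tcp_rot: [180.0, -0.0, 142.2]
wrist_force: [-0.7, 0.0, -1.6]
opening: 0.0172
grasp_force: 44.3
```

Call:
{"api": "play_rows", "payload": {"steps": [[[0,0,0,0],[0,0,0,0],[0,0,0.01,0],[0,0,0.01,0],[0,0,0.01,0]]]}}

```text
time: 7.67
ee_pos: [0.521, 0.2786, 0.2619]
tcp_rot: [180.0, 0.0, 142.1]
wrist_force: [0.2, -0.2, -1.1]
opening: 0.0174
grasp_force: 44.3
```

Call:
{"api": "play_rows", "payload": {"steps": [[[0,0,0.01,0],[0,0,0.01,0],[0,0,0.008,0],[0,0,0,0],[0,0,0,0]]]}}

```text
time: 8.08
ee_pos: [0.5206, 0.2786, 0.2341]
tcp_rot: [-180.0, -0.0, 142.1]
wrist_force: [-0.2, 0.2, -0.6]
opening: 0.0177
grasp_force: 44.2
```

Run:
```python
from h import *
w=cam("wrist"); s=cam("side"); go([.5235,.275,.145])
a=cv2.resize(w["img"][140:280,215:355],(400,400),interpolation=cv2.INTER_CUBIC)
u,v=proj(s,[[.5235,.275,.12]])[0].astype(int); b=cv2.resize(s["img"][v-30:v+30,u-30:u+30],(400,400),interpolation=cv2.INTER_CUBIC)
cv2.imwrite("pics/c7.png",np.hstack([a,b]))
```

```text
now [0.5209 0.2788 0.235 ] yaw 142.13 q1 28.2 q6 66.0 t 8.18 F [-1.  -0.1 -1.1]
shift [-0.0044 -0.0014  0.09  ] turn rad None per row None
```

View pics/c7.png

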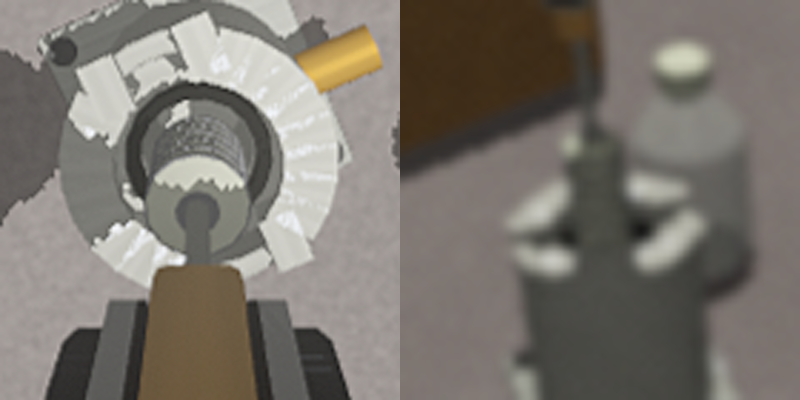

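Wrist crop: the head (146–252) is inside the dark seal ring (128–283). Side crop: head centre 598 against mouth centre about 608, meaning about 4 mm too far along +tool x. I'll correct by −4 mm and go down.

Call:
{"api": "play_rows", "payload": {"steps": [[[-0.004,0.0005,0,0],[0,0,0,0],[0,0,0.01,0],[0,0,0.012,0],[0,0,0.012,0]]]}}

```text
time: 8.6
ee_pos: [0.5242, 0.2768, 0.1995]
tcp_rot: [180.0, 0.0, 142.1]
wrist_force: [1.1, 0.2, -1.9]
opening: 0.0177
grasp_force: 44.3
```

Call:
{"api": "play_rows", "payload": {"steps": [[[0,0,0.012,0],[0,0,0.012,0],[0,0,0.01,0],[0,0,0.005,0],[0,0,0,0]]]}}

```text
time: 9.02
ee_pos: [0.5236, 0.2765, 0.1597]
tcp_rot: [-179.9, -0.0, 142.1]
wrist_force: [0.1, -0.8, -1.2]
opening: 0.0174
grasp_force: 44.2
```

Call:
{"api": "play_rows", "payload": {"steps": [[[0,0,0.004,0],[0,0,0.004,0],[0,0,0.004,0],[0,0,0.002,0],[0,0,0,0]]]}}

```text
time: 9.43
ee_pos: [0.524, 0.2767, 0.1468]
tcp_rot: [-180.0, -0.0, 142.1]
wrist_force: [0.2, 0.2, -1.3]
opening: 0.0177
grasp_force: 44.3
```

Call:
{"api": "play_rows", "payload": {"steps": [[[0,0,0.001,0],[0,0,0.001,0],[0,0,0.001,0],[0,0,0,0],[0,0,0,0]]]}}

```text
time: 9.85
ee_pos: [0.5243, 0.2769, 0.1449]
tcp_rot: [179.9, 0.0, 142.1]
wrist_force: [-0.7, 0.1, 3.7]
opening: 0.0177
grasp_force: 44.8
```

Floor contact: Fz +5 N at TCP z 0.145. Stroke up 75 mm so the bristles show, then down to the floor again.

Call:
{"api": "play_rows", "payload": {"steps": [[[0,0,-0.01,0],[0,0,-0.02,0],[0,0,-0.02,0],[0,0,-0.018,0],[0,0,-0.009,0]]]}}

```text
time: 10.27
ee_pos: [0.5245, 0.277, 0.2242]
tcp_rot: [179.9, 0.1, 142.1]
wrist_force: [0.7, -0.5, -0.9]
opening: 0.0173
grasp_force: 44.3
```

Call:
{"api": "play_rows", "payload": {"steps": [[[0,0,0,0],[0,0,0,0],[0,0,0.015,0],[0,0,0.02,0],[0,0,0.02,0]]]}}

```text
time: 10.68
ee_pos: [0.5238, 0.2766, 0.1643]
tcp_rot: [-179.9, -0.0, 142.1]
wrist_force: [0.6, 0.4, -1.6]
opening: 0.0175
grasp_force: 44.3
```

Call:
{"api": "play_rows", "payload": {"steps": [[[0,0,0.012,0],[0,0,0.005,0],[0,0,0.003,0],[0,0,0.002,0],[0,0,0,0]]]}}

```text
time: 11.1
ee_pos: [0.5244, 0.2769, 0.1452]
tcp_rot: [179.9, 0.0, 142.1]
wrist_force: [0.2, 0.3, -1.8]
opening: 0.0178
grasp_force: 44.3
```

Call:
{"api": "play_rows", "payload": {"steps": [[[0,0,0.001,0],[0,0,0,0],[0,0,0,0],[0,0,0,0],[0,0,0,0]]]}}

```text
time: 11.52
ee_pos: [0.5247, 0.277, 0.1449]
tcp_rot: [179.9, 0.1, 142.1]
wrist_force: [-0.9, -0.5, 5.5]
opening: 0.0174
grasp_force: 45.1
```

Call:
{"api": "play_rows", "payload": {"steps": [[[0,0,-0.02,0],[0,0,-0.033,0],[0,0,-0.035,0],[0,0,-0.035,0],[0,0,-0.025,0]]]}}

```text
time: 11.93
ee_pos: [0.5242, 0.2769, 0.295]
tcp_rot: [179.8, 0.1, 142.1]
wrist_force: [0.4, 0.8, -0.0]
opening: 0.0179
grasp_force: 44.4
```

Call:
{"api": "play_rows", "payload": {"steps": [[[-0.01,-0.009,0,0],[-0.02,-0.018,0,0],[-0.024,-0.0215,0,0],[-0.024,-0.0215,0,0],[-0.026,-0.0232,0,0]]]}}

```text
time: 12.35
ee_pos: [0.5491, 0.1383, 0.2911]
tcp_rot: [180.0, 0.0, 142.2]
wrist_force: [0.4, 0.4, -1.7]
opening: 0.0177
grasp_force: 44.6
```

Call:
{"api": "play_rows", "payload": {"steps": [[[-0.026,-0.0232,0,0],[-0.026,-0.0232,0,0],[-0.024,-0.0215,0,0],[-0.02,-0.018,0,0],[-0.0116,-0.0101,0,0]]]}}

```text
time: 12.77
ee_pos: [0.5752, -0.0055, 0.291]
tcp_rot: [-180.0, 0.0, 142.0]
wrist_force: [-0.5, 0.1, -1.0]
opening: 0.0175
grasp_force: 44.6
```

Call:
{"api": "play_rows", "payload": {"steps": [[[0,0,0,0],[0,0,0,0],[0,0,0,0],[0,0,0,0],[0,0,0,0]]]}}

```text
time: 13.18
ee_pos: [0.5749, -0.0015, 0.2914]
tcp_rot: [180.0, 0.0, 142.2]
wrist_force: [-0.2, 0.1, -1.0]
opening: 0.0178
grasp_force: 44.6
```

Run:
```python
from h import *
go([.5747,-.0023,.1434],142.1)
```

```text
now [ 0.5749 -0.0015  0.2914] yaw 142.22 q1 -0.1 q6 37.6 t 13.18 F [-0.2  0.1 -1. ]
shift [-0.0003 -0.0008  0.148 ] turn rad 0.002 per row None
```

Call:
{"api": "play_rows", "payload": {"steps": [[[0,-0.0008,0.015,0],[0,0,0.02,0],[0,0,0.02,0],[0,0,0.01,0],[0,0,0.005,0]]]}}

```text
time: 13.6
ee_pos: [0.5739, -0.0025, 0.2197]
tcp_rot: [-179.9, -0.1, 142.2]
wrist_force: [0.3, -0.1, -0.9]
opening: 0.0175
grasp_force: 44.5
```

Call:
{"api": "play_rows", "payload": {"steps": [[[0,0,0.008,0],[0,0,0.012,0],[0,0,0.014,0],[0,0,0.014,0],[0,0,0.012,0]]]}}

```text
time: 14.02
ee_pos: [0.5748, -0.0029, 0.1612]
tcp_rot: [180.0, 0.0, 142.1]
wrist_force: [0.2, -0.6, -1.4]
opening: 0.0173
grasp_force: 44.5
```

Call:
{"api": "play_rows", "payload": {"steps": [[[0,0,0.008,0],[0,0,0.005,0],[0,0,0.003,0],[0,0,0.001,0],[0,0,0,0]]]}}

```text
time: 14.43
ee_pos: [0.5747, -0.0031, 0.1446]
tcp_rot: [180.0, 0.0, 142.1]
wrist_force: [-0.4, 0.5, -1.7]
opening: 0.018
grasp_force: 44.5
```

Run:
```python
from h import *
go([.5747,-.0023,.1434],142.1)
```

```text
now [ 0.5747 -0.0031  0.1446] yaw 142.14 q1 -0.3 q6 37.6 t 14.43 F [-0.4  0.5 -1.7]
shift [0.0005 0.0006 0.0012] turn rad 0.0007 per row None
```

Lower the last 1.5 mm, release, then rise straight up.

Call:
{"api": "play_rows", "payload": {"steps": [[[0,0.0006,0.001,0],[0,0,0.0005,0],[0,0,0,0],[0,0,0,0],[0,0,0,0]]]}}

```text
time: 14.85
ee_pos: [0.575, -0.0026, 0.1429]
tcp_rot: [180.0, 0.0, 142.1]
wrist_force: [0.7, -0.1, -0.8]
opening: 0.0174
grasp_force: 44.5
```

Call:
{"api": "play_rows", "payload": {"steps": [[[0,0,0,0],[0,0,0,0],[0,0,0,0],[0,0,0,0],[0,0,0,0]]], "gripper": 0.06}}

```text
time: 15.27
ee_pos: [0.5749, -0.0026, 0.1429]
tcp_rot: [180.0, 0.0, 142.1]
wrist_force: [-0.0, 0.2, -1.0]
opening: 0.06
grasp_force: 0.0
```

Call:
{"api": "play_rows", "payload": {"steps": [[[0,0,-0.01,0],[0,0,-0.015,0],[0,0,-0.02,0],[0,0,-0.02,0],[0,0,-0.02,0]]]}}

```text
time: 15.68
ee_pos: [0.5748, -0.0026, 0.2295]
tcp_rot: [180.0, 0.0, 142.1]
wrist_force: [0.2, 0.7, 0.1]
opening: 0.0601
grasp_force: 0.0
```

Call:
{"api": "play_rows", "payload": {"steps": [[[0,0,-0.02,0],[0,0,-0.02,0],[0,0,-0.015,0],[0,0,0,0],[0,0,0,0]]]}}

```text
time: 16.1
ee_pos: [0.5753, -0.0026, 0.2838]
tcp_rot: [179.9, 0.1, 142.1]
wrist_force: [-0.5, 0.6, 0.9]
opening: 0.0599
grasp_force: 0.0
```

Run:
```python
from h import *
go([.4945,-.2075,.20],0); w=cam("wrist"); s=cam("side")
h=cv2.cvtColor(s["img"],cv2.COLOR_BGR2HSV); m=cv2.inRange(h,(5,80,60),(25,255,255))[165:215,280:305]; ys,xs=np.where(m); print("side handle",xs.min()+280,xs.max()+280,ys.min()+165,ys.max()+165)
h=cv2.cvtColor(w["img"],cv2.COLOR_BGR2HSV); m=cv2.inRange(h,(8,70,30),(28,255,255))[80:260,220:350]; ys,xs=np.where(m); print("wrist handle",xs.min()+220,xs.max()+220,ys.min()+80,ys.max()+80)
```

```text
now [ 0.5753 -0.0026  0.2838] yaw 142.14 q1 -0.3 q6 37.6 t 16.10 F [-0.5  0.6  0.9]
shift [-0.062  -0.2113  0.0838] turn rad 2.4808 per row None
side handle 288 294 173 197
wrist handle 273 294 179 218
```

The brush is upright in its stand again (side: 288–294 × 173–197, as at the start). Now to the cap, with the tool turned to yaw 180° so the pads close across the bar.

Call:
{"api": "play_rows", "payload": {"steps": [[[0,0,0,-0.11],[0,0,0,-0.11],[0,0,0,-0.11],[0,0,0,-0.11],[0,0,0,-0.11]]]}}

```text
time: 16.62
ee_pos: [0.5745, -0.0026, 0.2815]
tcp_rot: [-180.0, -0.1, 174.0]
wrist_force: [0.2, 0.2, -0.7]
opening: 0.0599
grasp_force: 0.0
```

Call:
{"api": "play_rows", "payload": {"steps": [[[0,0,0,-0.11],[0.007,-0.0179,0,0],[0.009,-0.023,0.005,0],[0.01,-0.026,0.009,0],[0.01,-0.026,0.01,0]]]}}

```text
time: 17.03
ee_pos: [0.5382, -0.0961, 0.2576]
tcp_rot: [180.0, -0.1, -180.0]
wrist_force: [0.3, -0.3, -0.2]
opening: 0.06
grasp_force: 0.0
```

Call:
{"api": "play_rows", "payload": {"steps": [[[0.01,-0.026,0.01,0],[0.01,-0.026,0.01,0],[0.01,-0.026,0.01,0],[0.009,-0.022,0,0],[0.005,-0.012,0,0]]]}}

```text
time: 17.45
ee_pos: [0.493, -0.2091, 0.2271]
tcp_rot: [180.0, -0.2, 179.9]
wrist_force: [0.1, -0.2, 0.9]
opening: 0.06
grasp_force: 0.0
```

Call:
{"api": "play_rows", "payload": {"steps": [[[0,0,0,0],[0,0,0,0],[0,0,0,0],[0,0,0,0],[0,0,0,0]]]}}

```text
time: 17.87
ee_pos: [0.4952, -0.2066, 0.2288]
tcp_rot: [180.0, 0.0, -180.0]
wrist_force: [0.4, 0.2, 1.1]
opening: 0.06
grasp_force: 0.0
```

Run:
```python
from h import *
go([.4945,-.2075,.10],180); w=cam("wrist"); s=cam("side")
print("pred flange,bar ends",proj(w,[[.4945,-.2075,.028],[.4665,-.2075,.064],[.5225,-.2075,.064]]).round(1).tolist())
print("side pred bar ends/TCP",proj(s,[[.4665,-.2075,.064],[.5225,-.2075,.064],bot.get_obs()["ee_pos"]]).round(1).tolist())
u,v=proj(s,[[.4945,-.2075,.064]])[0].astype(int)
a=cv2.convertScaleAbs(cv2.resize(w["img"][100:300,180:380],(500,500),interpolation=cv2.INTER_CUBIC),alpha=2)
b=cv2.convertScaleAbs(cv2.resize(s["img"][v-60:v+40,u-30:u+30],(300,500),interpolation=cv2.INTER_CUBIC),alpha=2); print("side org",u-30,v-60)
cv2.imwrite("pics/c8.png",np.hstack([a,b]))
```

```text
now [ 0.4952 -0.2066  0.2288] yaw -179.97 q1 -22.6 q6 -22.7 t 17.87 F [0.4 0.2 1.1]
shift [ 0.0007 -0.0009  0.1288] turn rad 0.0006 per row None
pred flange,bar ends [[282.8, 179.0], [282.7, 159.2], [282.8, 212.4]]
side pred bar ends/TCP [[300.8, 277.2], [319.3, 267.0], [313.8, 223.4]]
side org 280 212
```

View pics/c8.png

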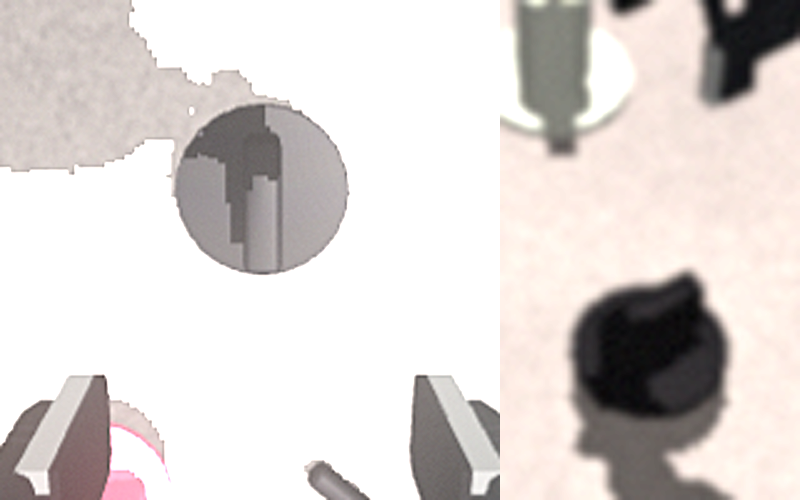

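Wrist crop: flange circle 175–348 × 102–273, so its centre is at px (284.6,175), against the top-camera prediction (282.8,179). The bar (243–282) is midway between the fingers (106, 415). The constant v shift points to a wrist-camera bias. I'll calibrate it by measuring the same flange at a second yaw 90° away.

```bash
cat >> h.py <<'E'
def circ(P):
    A=np.c_[2*P,np.ones(len(P))]; x=np.linalg.lstsq(A,(P**2).sum(1),rcond=None)[0]; return x[:2],np.sqrt(x[2]+x[:2]@x[:2])
def capfit(w,p0=(.4945,-.2075),z=.028,thr=88):
    g=cv2.cvtColor(w["img"],cv2.COLOR_BGR2GRAY); u,v=proj(w,[[*p0,z]])[0].astype(int); b=np.zeros_like(g); b[max(v-55,0):v+55,max(u-55,0):u+55]=(g<thr)[max(v-55,0):v+55,max(u-55,0):u+55]
    n,l,st,_=cv2.connectedComponentsWithStats(b); k=1+st[1:,4].argmax()
    ct=max(cv2.findContours((l==k).astype(np.uint8),cv2.RETR_EXTERNAL,cv2.CHAIN_APPROX_NONE)[0],key=cv2.contourArea).reshape(-1,2)
    P=onz(w,ct,z)[:,:2]; c,r=circ(P)
    for _ in range(6):
        k=abs(np.hypot(*(P-c).T)-r)<.0015; c,r=circ(P[k])
    px=proj(w,[[*c,z]])[0]; print("flange centre",c.round(4),"r",r.round(4),k.sum(),len(k),"px",px.round(1)); return c
E
python3 - <<'E'
from h import *
w=cam("wrist"); capfit(w); print(bot.get_obs()["ee_pos"].round(4),w["xyz"].round(4)); np.save("w180.npy",w["img"])
E
```

```text
flange centre [ 0.4912 -0.206 ] r 0.0387 220 292 px [284.4 176.3]
[ 0.495  -0.2069  0.2288] [ 0.4201 -0.2067  0.3703]
```

Call:
{"api": "play_rows", "payload": {"steps": [[[0,0,0,0.121],[0,0,0,0.121],[0,0,0,0.121],[0,0,0,0.121],[0,0,0,0.121]]]}}

```text
time: 18.43
ee_pos: [0.4949, -0.2072, 0.2288]
tcp_rot: [180.0, 0.0, 145.0]
wrist_force: [0.2, -0.1, 0.3]
opening: 0.06
grasp_force: 0.0
```

Call:
{"api": "play_rows", "payload": {"steps": [[[0,0,0,0.121],[0,0,0,0.121],[0,0,0,0.121],[0,0,0,0.121],[0,0,0,0.121]]]}}

```text
time: 18.85
ee_pos: [0.4949, -0.2072, 0.2288]
tcp_rot: [180.0, 0.0, 110.3]
wrist_force: [0.1, -0.4, -0.0]
opening: 0.0604
grasp_force: 0.0
```

Call:
{"api": "play_rows", "payload": {"steps": [[[0,0,0,0.121],[0,0,0,0.121],[0,0,0,0.121],[0,0,0,0],[0,0,0,0]]]}}

```text
time: 19.27
ee_pos: [0.4948, -0.2073, 0.2288]
tcp_rot: [180.0, 0.0, 90.1]
wrist_force: [-0.1, 0.4, 0.4]
opening: 0.0599
grasp_force: 0.0
```

Run:
```python
from h import *
w=cam("wrist"); capfit(w); go([.4945,-.2075,.1]); print(w["xyz"].round(4))
```

```text
flange centre [ 0.4922 -0.2049] r 0.0386 193 193 px [282.3 177. ]
now [ 0.4948 -0.2073  0.2288] yaw 90.09 q1 -22.7 q6 67.2 t 19.32 F [-0.9 -1.1 -0.7]
shift [-0.0002 -0.0003  0.1288] turn rad None per row None
[ 0.4937 -0.1333  0.3703]
```

Two-yaw calibration: the wrist bias is only about 1 mm, and the cap's true centre is (0.4922, −0.206). The top camera is about 2 mm off. Turn back, descend and grip.

Call:
{"api": "play_rows", "payload": {"steps": [[[0,0,0,-0.1207],[0,0,0,-0.1207],[0,0,0,-0.1207],[0,0,0,-0.1207],[0,0,0,-0.1207]]]}}

```text
time: 19.73
ee_pos: [0.4948, -0.2074, 0.2288]
tcp_rot: [-180.0, -0.0, 125.0]
wrist_force: [-0.3, 0.5, 0.7]
opening: 0.0599
grasp_force: 0.0
```

Call:
{"api": "play_rows", "payload": {"steps": [[[0,0,0,-0.1207],[0,0,0,-0.1207],[0,0,0,-0.1207],[0,0,0,-0.1207],[0,0,0,-0.1207]]]}}

```text
time: 20.15
ee_pos: [0.4948, -0.2074, 0.2288]
tcp_rot: [180.0, -0.0, 159.6]
wrist_force: [0.5, -0.9, -0.3]
opening: 0.0601
grasp_force: 0.0
```

Call:
{"api": "play_rows", "payload": {"steps": [[[0,0,0,-0.1207],[0,0,0,-0.1207],[0,0,0,-0.1207],[0.0026,0.0013,0.015,0],[0,0,0.025,0]]]}}

```text
time: 20.57
ee_pos: [0.4931, -0.2064, 0.1908]
tcp_rot: [-179.9, 0.2, -180.0]
wrist_force: [0.2, -0.0, -1.2]
opening: 0.0599
grasp_force: 0.0
```

Call:
{"api": "play_rows", "payload": {"steps": [[[0,0,0.025,0],[0,0,0.025,0],[0,0,0.02,0],[0,0,0.01,0],[0,0,0,0]]]}}

```text
time: 20.98
ee_pos: [0.4911, -0.2056, 0.1066]
tcp_rot: [179.9, -0.2, 179.9]
wrist_force: [0.1, -0.7, -0.1]
opening: 0.0603
grasp_force: 0.0
```

Call:
{"api": "play_rows", "payload": {"steps": [[[0,0,0,0],[0,0,0,0],[0,0,0,0],[0,0,0,0],[0,0,0,0]]]}}

```text
time: 21.4
ee_pos: [0.4925, -0.2063, 0.1096]
tcp_rot: [-180.0, 0.1, 179.7]
wrist_force: [-0.2, -0.0, 0.5]
opening: 0.0603
grasp_force: 0.0
```

Run:
```python
from h import *
go([.4922,-.206,.033],180); w=cam("wrist"); o=bot.get_obs()
Rt=R.from_euler('xyz',o["tcp_rot"],degrees=True).as_matrix()
print("pred bar ends", proj(w,[[.4922-.028,-.206,.064],[.4922+.028,-.206,.064]]).round(1).tolist())
capfit(w,(.4922,-.206))
a=cv2.convertScaleAbs(w["img"][:,120:450],alpha=2.2); cv2.imwrite("pics/c9.png",a)
```

```text
now [ 0.4925 -0.2063  0.1096] yaw 179.74 q1 -22.7 q6 -22.5 t 21.40 F [-0.2 -0.   0.5]
shift [0.0003 0.0003 0.0766] turn rad -0.0045 per row None
pred bar ends [[283.9, 188.4], [284.4, 268.3]]
flange centre [ 0.491  -0.2057] r 0.039 266 297 px [284.4 211. ]
```

View pics/c9.png

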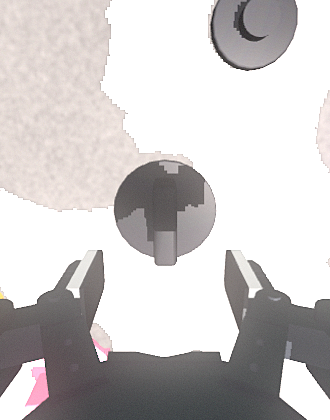

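That was my twelfth picture, over the limit of ten, so I'll view no more and work from numbers only. It shows the bar upright between the pads at (165,240), with the flange centred at px (284,211). Descend and grip.

Call:
{"api": "play_rows", "payload": {"steps": [[[0.0007,0.0003,0.01,-0.004],[0,0,0.02,0],[0,0,0.02,0],[0,0,0.015,0],[0,0,0.0085,0]]]}}

```text
time: 21.87
ee_pos: [0.4903, -0.2054, 0.0326]
tcp_rot: [179.9, -0.1, 180.0]
wrist_force: [-0.5, -0.2, -1.0]
opening: 0.0601
grasp_force: 0.0
```

Call:
{"api": "play_rows", "payload": {"steps": [[[0,0,0.003,0],[0,0,0,0],[0,0,0,0],[0,0,0,0],[0,0,0,0]]]}}

```text
time: 22.28
ee_pos: [0.492, -0.2061, 0.0333]
tcp_rot: [-180.0, 0.1, 180.0]
wrist_force: [-0.4, -1.2, 0.2]
opening: 0.06
grasp_force: 0.0
```

Call:
{"api": "play_rows", "payload": {"steps": [[[0,0,0,0],[0,0,0,0],[0,0,0,0],[0,0,0,0],[0,0,0,0]]], "gripper": 0.0, "squeeze": 90}}

```text
time: 22.7
ee_pos: [0.4917, -0.2059, 0.0327]
tcp_rot: [-180.0, 0.0, 180.0]
wrist_force: [0.6, 0.2, 2.1]
opening: 0.0148
grasp_force: 88.4
```

Call:
{"api": "play_rows", "payload": {"steps": [[[0,0,0,0],[0,0,0,0],[0,0,0,0],[0,0,0,0],[0,0,0,0]]]}}

```text
time: 23.12
ee_pos: [0.4917, -0.2059, 0.0326]
tcp_rot: [-180.0, 0.0, 180.0]
wrist_force: [-0.1, 0.5, 5.2]
opening: 0.015
grasp_force: 88.5
```

Run:
```python
from h import *
go([.4922,-.206,.033],180); w=cam("wrist"); o=bot.get_obs(); print(o["opening"],o["grasp_force"]); capfit(w,(.4922,-.206))
```

```text
now [ 0.4917 -0.2059  0.0326] yaw 179.96 q1 -22.7 q6 -22.7 t 23.12 F [-0.1  0.5  5.2]
shift [-0.0005 -0.0001 -0.0004] turn rad -0.0007 per row None
0.014747897442344822 88.47090125083923
flange centre [ 0.495  -0.2081] r 0.0339 161 472 px [279.6 265.3]
```

Call:
{"api": "play_rows", "payload": {"steps": [[[0,0,-0.015,0],[0,0,-0.028,0],[0,0,-0.038,0],[0,0,-0.04,0],[0,0,-0.04,0]]]}}

```text
time: 23.58
ee_pos: [0.4906, -0.2056, 0.1939]
tcp_rot: [180.0, -0.1, 180.0]
wrist_force: [0.9, -0.8, -1.5]
opening: 0.0147
grasp_force: 87.8
```

Call:
{"api": "play_rows", "payload": {"steps": [[[0,0,-0.04,0],[0,0,-0.028,0],[0,0,-0.013,0],[0,0,0,0.122],[0,0,0,0.122]]]}}

```text
time: 24.0
ee_pos: [0.4917, -0.206, 0.2747]
tcp_rot: [-180.0, 0.0, 165.7]
wrist_force: [-0.5, -0.1, -2.7]
opening: 0.0148
grasp_force: 87.9
```

Call:
{"api": "play_rows", "payload": {"steps": [[[0.0007,0.015,0,0],[0.0013,0.028,0,0],[0.0016,0.034,0,0],[0.0016,0.034,0,0],[0.0016,0.034,0,0]]]}}

```text
time: 24.42
ee_pos: [0.5198, -0.0623, 0.2734]
tcp_rot: [-180.0, -0.1, 165.9]
wrist_force: [0.6, -0.5, -2.7]
opening: 0.0148
grasp_force: 88.0
```

Call:
{"api": "play_rows", "payload": {"steps": [[[0.0016,0.034,0,0],[0.0016,0.034,0,0],[0.0016,0.034,0,0],[0.0016,0.034,0,0],[0.0016,0.034,0,0]]]}}

```text
time: 24.83
ee_pos: [0.5533, 0.105, 0.2734]
tcp_rot: [-180.0, -0.1, 166.0]
wrist_force: [0.2, -0.9, -1.7]
opening: 0.0147
grasp_force: 88.0
```

Call:
{"api": "play_rows", "payload": {"steps": [[[0.0016,0.034,0,0],[0.0016,0.034,0,0],[0.0016,0.034,0,0],[0.0016,0.034,0,0],[0.0012,0.024,0,0]]]}}

```text
time: 25.25
ee_pos: [0.5847, 0.2631, 0.2727]
tcp_rot: [-179.9, -0.1, 166.0]
wrist_force: [0.5, -0.3, -2.2]
opening: 0.015
grasp_force: 88.0
```

Call:
{"api": "play_rows", "payload": {"steps": [[[0,0,0,0],[0,0,0,0],[0,0,0,0],[0,0,0,0],[0,0,0,0]]]}}

```text
time: 25.67
ee_pos: [0.5848, 0.2593, 0.2745]
tcp_rot: [-180.0, 0.0, 165.9]
wrist_force: [0.1, -0.4, -1.5]
opening: 0.0144
grasp_force: 88.4
```

Run:
```python
from h import *
go([.5217,.2763,.25],166); o=bot.get_obs(); print(o["opening"]); w=cam("wrist"); g=cv2.cvtColor(w["img"],cv2.COLOR_BGR2GRAY); np.save("wm.npy",w["img"])
# bright rim mask about predicted mouth
p=proj(w,[[.5217,.2763,.110]])[0]; print("mouth pred",p)
u,v=p.astype(int); b=np.zeros_like(g); y0=max(v-60,0); b[y0:v+60,u-60:u+60]=(g>165)[y0:v+60,u-60:u+60]
for z in(g,): print("rows thr check",np.percentile(g[y0:v+60,u-60:u+60],[5,25,50,75,90,97]))
# dark hole: polar profile around centre guess
a=np.arange(0,360,5); 
for r in(.0185,.021,.024,.027,.030,.0335,.040,.043,.046):
    q=proj(w,np.c_[.5217+r*np.cos(np.radians(a)),.2763+r*np.sin(np.radians(a)),np.full(len(a),.110)]).astype(np.float32)
    vv=cv2.remap(g,q[:,:1],q[:,1:],cv2.INTER_LINEAR).ravel(); print(r,vv.tolist())
```

```text
now [0.5848 0.2593 0.2745] yaw 165.91 q1 23.9 q6 38.0 t 25.67 F [ 0.1 -0.4 -1.5]
shift [0.0653 0.0011 0.0245] turn rad -0.0016 per row None
0.014438413422781538
mouth pred [284.91580416 121.31382852]
rows thr check [ 91. 136. 178. 230. 244. 252.]
0.0185 [82, 82, 79, 79, 85, 81, 90, 92, 98, 101, 101, 118, 130, 120, 145, 132, 126, 130, 131, 125, 124, 122, 121, 121, 120, 121, 119, 118, 120, 117, 118, 117, 120, 121, 145, 147, 128, 144, 175, 129, 120, 116, 126, 114, 99, 85, 74, 66, 72, 80, 76, 78, 78, 80, 80, 80, 79, 80, 80, 81, 81, 82, 80, 82, 82, 82, 83, 83, 83, 83, 82, 81]
0.021 [85, 84, 81, 83, 85, 85, 86, 88, 88, 87, 88, 87, 87, 86, 85, 85, 86, 83, 81, 84, 82, 82, 83, 79, 80, 78, 79, 93, 72, 76, 81, 77, 78, 77, 74, 70, 76, 74, 73, 77, 76, 75, 77, 76, 71, 75, 75, 74, 74, 82, 81, 80, 81, 95, 91, 95, 89, 96, 128, 101, 111, 99, 144, 159, 167, 141, 137, 132, 122, 119, 97, 87]
0.024 [147, 150, 150, 149, 152, 151, 145, 138, 143, 142, 124, 120, 124, 102, 99, 79, 90, 90, 86, 83, 80, 80, 80, 81, 78, 80, 75, 77, 79, 100, 71, 75, 79, 76, 67, 108, 118, 132, 99, 109, 126, 144, 135, 138, 147, 150, 
[... 1624 characters left out ...]
195, 247, 236, 253, 249, 243, 248, 251, 245, 247, 249, 246, 246, 245, 249, 248, 243, 253, 249, 242, 247, 246, 243, 243, 245, 239, 224, 236, 226, 218, 221, 205, 237, 239, 235, 169, 240, 238, 243, 235, 222, 238, 210, 175, 186, 153, 133, 133, 134, 111, 115, 124, 107, 120, 132, 80, 84, 117, 122, 165, 140, 145, 138, 177, 178, 173, 176, 179]
0.046 [176, 175, 215, 247, 173, 182, 173, 139, 194, 177, 183, 176, 191, 195, 175, 202, 227, 202, 191, 213, 203, 212, 232, 236, 208, 180, 222, 233, 243, 241, 227, 187, 186, 186, 183, 187, 209, 236, 240, 138, 136, 76, 75, 135, 126, 110, 110, 107, 111, 111, 110, 109, 113, 114, 112, 113, 113, 116, 116, 93, 79, 122, 112, 121, 151, 176, 183, 176, 174, 181, 176, 176]
```

```bash
cat > mouth.py <<'E'
from h import *
def mouth(w,c0=(.5217,.2763)):
    g=cv2.GaussianBlur(cv2.cvtColor(w["img"],cv2.COLOR_BGR2GRAY),(0,0),.6); c=np.array(c0); rs=np.arange(.020,.034,.0002)
    for it in range(4):
        E=[];A=[]
        for a in np.arange(0,360,3):
            d=np.array([np.cos(np.radians(a)),np.sin(np.radians(a))]); q=proj(w,np.c_[c+rs[:,None]*d,np.full(len(rs),.110)]).astype(np.float32)
            v=cv2.remap(g,q[:,:1],q[:,1:],cv2.INTER_LINEAR).ravel().astype(float); k=np.where((v[:-1]<195)&(v[1:]>=195))[0]
            if len(k): E.append(c+rs[k[0]]*d); A.append(a)
        E=np.array(E); A=np.array(A); cc,r=circ(E)
        for _ in range(6):
            m=abs(np.hypot(*(E-cc).T)-r)<.0012; cc,r=circ(E[m])
        c=cc
    print("mouth",c.round(4),"r",r.round(4),m.sum(),len(m)); 
    # outer edge and gaps
    for rad in(.0295,.031,.033):
        a=np.arange(0,360,3); q=proj(w,np.c_[c[0]+rad*np.cos(np.radians(a)),c[1]+rad*np.sin(np.radians(a)),np.full(len(a),.110)]).astype(np.float32)
        v=cv2.remap(g,q[:,:1],q[:,1:],cv2.INTER_LINEAR).ravel(); print(rad,a[v<195].tolist())
    return c
E
python3 - <<'E'
from mouth import *
w=cam("wrist"); c=mouth(w); go([*c,.25],166)
b=w["img"]; g=cv2.cvtColor(b,cv2.COLOR_BGR2GRAY)
# cap flange front edge in hand: column profile at image x of tool y=0
o=bot.get_obs(); Rt=R.from_euler('xyz',o["tcp_rot"],degrees=True).as_matrix()
zf=.0326-.028
print("pred flange front",[proj(w,[o["ee_pos"]+Rt@[x,0,zf]])[0].round(1).tolist() for x in(.028,.038,.040,.042)], "bar top end", proj(w,[o["ee_pos"]+Rt@[.028,0,.0326-.064]])[0].round(1))
for u in(270,284,300): print(u,[(v,int(g[v,u])) for v in range(160,262,3)])
E
```

```text
mouth [0.521  0.2782] r 0.0267 73 116
0.0295 [0, 3, 150, 153, 156, 159, 162, 351, 354, 357]
0.031 [0, 3, 150, 153, 156, 159, 162, 306, 315, 336, 345, 348, 351, 354, 357]
0.033 [0, 3, 150, 153, 156, 159, 162, 294, 297, 300, 303, 306, 309, 312, 315, 318, 321, 330, 333, 336, 339, 342, 345, 348, 351, 354, 357]
now [0.5848 0.2595 0.2747] yaw 165.91 q1 23.9 q6 38.0 t 25.77 F [ 0.9  0.1 -2. ]
shift [0.0664 0.0026 0.0247] turn rad -0.0015 per row None
pred flange front [[284.4, 209.0], [284.4, 189.6], [284.3, 185.6], [284.3, 181.6]] bar top end [284.6 237.4]
270 [(160, 145), (163, 142), (166, 182), (169, 180), (172, 187), (175, 182), (178, 175), (181, 178), (184, 184), (187, 40), (190, 80), (193, 74), (196, 48), (199, 50), (202, 51), (205, 50), (208, 47), (211, 45), (214, 44), (217, 42), (220, 41), (223, 41), (226, 38), (229, 38), (232, 39), (235, 37), (238, 37), (241, 35), (244, 36), (247, 36), (250, 35), (253, 37), (256, 34), (259, 34)]
284 [(160, 232), (163, 205), (166, 172), (169, 181), (172, 174), (175, 173), (178, 175), (181, 178), (184, 151), (187, 74), (190, 81), (193, 81), (196, 78), (199, 78), (202, 77), (205, 75), (208, 61), (211, 45), (214, 43), (217, 42), (220, 39), (223, 39), (226, 39), (229, 36), (232, 36), (235, 33), (238, 37), (241, 34), (244, 33), (247, 33), (250, 30), (253, 35), (256, 31), (259, 33)]
300 [(160, 241), (163, 243), (166, 173), (169, 180), (172, 173), (175, 177), (178, 171), (181, 171), (184, 176), (187, 58), (190, 90), (193, 84), (196, 84), (199, 82), (202, 80), (205, 79), (208, 78), (211, 77), (214, 75), (217, 70), (220, 52), (223, 41), (226, 39), (229, 39), (232, 39), (235, 37), (238, 41), (241, 51), (244, 35), (247, 35), (250, 31), (253, 32), (256, 32), (259, 32)]
```

The mouth ledge fits a circle of r 26.7 mm (expected 27) at (0.522, 0.278) after bias correction. The gaps average −13.5°, against −14° from the foot. The cap flange edge sits where it should in the hand. Now move over the mouth and come down to just above the rim.

Call:
{"api": "play_rows", "payload": {"steps": [[[0.008,0.0006,0,0],[0.016,0.001,0,0],[0.018,0.001,0,0],[0.015,0,0,0],[0.008,0,0,0]]]}}

```text
time: 26.18
ee_pos: [0.5206, 0.2789, 0.2749]
tcp_rot: [180.0, 0.0, 166.0]
wrist_force: [-0.2, -0.3, -2.6]
opening: 0.0145
grasp_force: 88.4
```

Call:
{"api": "play_rows", "payload": {"steps": [[[0,0,0.012,0],[0,0,0.022,0],[0,0,0.025,0],[0,0,0.025,0],[0,0,0.02,0]]]}}

```text
time: 26.6
ee_pos: [0.5218, 0.2784, 0.1685]
tcp_rot: [-180.0, -0.0, 166.0]
wrist_force: [-0.3, 0.3, -2.0]
opening: 0.0148
grasp_force: 88.4
```

Call:
{"api": "play_rows", "payload": {"steps": [[[0,0,0.012,0],[0,0,0.009,0],[0,0,0,0],[0,0,0,0],[0,0,0,0]]]}}

```text
time: 27.02
ee_pos: [0.5229, 0.279, 0.1508]
tcp_rot: [179.9, 0.1, 166.0]
wrist_force: [0.4, 0.4, -2.2]
opening: 0.015
grasp_force: 88.4
```

Run:
```python
from h import *
go([.522,.278,.145],166)
```

```text
now [0.5229 0.279  0.1508] yaw 165.98 q1 28.1 q6 42.1 t 27.02 F [ 0.4  0.4 -2.2]
shift [ 0.0006 -0.0012  0.0058] turn rad -0.0004 per row None
```

Call:
{"api": "play_rows", "payload": {"steps": [[[0.0005,-0.0008,0,0],[0,0,0.004,0],[0,0,0.003,0],[0,0,0.003,0],[0,0,0,0]]]}}

```text
time: 27.43
ee_pos: [0.5214, 0.2779, 0.1384]
tcp_rot: [-180.0, -0.0, 166.0]
wrist_force: [0.8, -0.2, -3.5]
opening: 0.0151
grasp_force: 88.4
```

Call:
{"api": "play_rows", "payload": {"steps": [[[0,0,0.001,0],[0,0,0.001,0],[0,0,0.001,0],[0,0,0,0],[0,0,0,0]]]}}

```text
time: 27.85
ee_pos: [0.5217, 0.278, 0.1363]
tcp_rot: [-180.0, -0.0, 166.0]
wrist_force: [-0.1, 0.1, -2.6]
opening: 0.0148
grasp_force: 88.4
```

Plug and lugs are entering freely (lugs 1.3 mm below rim level, no force). Continue.

Call:
{"api": "play_rows", "payload": {"steps": [[[0,0,0.001,0],[0,0,0.001,0],[0,0,0.001,0],[0,0,0.001,0],[0,0,0,0]]]}}

```text
time: 28.27
ee_pos: [0.5217, 0.2781, 0.1324]
tcp_rot: [180.0, 0.0, 166.0]
wrist_force: [0.1, -1.3, 0.6]
opening: 0.0148
grasp_force: 89.0
```

Call:
{"api": "play_rows", "payload": {"steps": [[[0,0,0.001,0],[0,0,0.001,0],[0,0,0.001,0],[0,0,0.001,0],[0,0,0,0]]]}}

```text
time: 28.68
ee_pos: [0.5217, 0.2781, 0.1284]
tcp_rot: [180.0, 0.0, 166.0]
wrist_force: [-1.6, -1.0, 4.5]
opening: 0.0153
grasp_force: 89.4
```

Call:
{"api": "play_rows", "payload": {"steps": [[[0,0,0.0015,0],[0,0,0.0015,0],[0,0,0.0015,0],[0,0,0.001,0],[0,0,0,0]]]}}

```text
time: 29.1
ee_pos: [0.5218, 0.2781, 0.1232]
tcp_rot: [180.0, 0.0, 166.0]
wrist_force: [-3.2, -1.2, 7.5]
opening: 0.0145
grasp_force: 89.9
```

Call:
{"api": "play_rows", "payload": {"steps": [[[0,0,0.0005,0],[0,0,0.0005,0],[0,0,0.0005,0],[0,0,0.0005,0],[0,0,0,0]]]}}

```text
time: 29.52
ee_pos: [0.5218, 0.2781, 0.1215]
tcp_rot: [180.0, 0.0, 166.0]
wrist_force: [-3.8, -2.1, 8.8]
opening: 0.0147
grasp_force: 90.1
```

Spring force as expected, 1 mm above flush. Turn clockwise (positive about tool z), easing the small side load.

Call:
{"api": "play_rows", "payload": {"steps": [[[0.0004,-0.0003,0,0],[0,0,0,0.05],[0,0,0,0.1],[0,0,0,0.1],[0,0,0,0.1]]]}}

```text
time: 29.93
ee_pos: [0.522, 0.2783, 0.122]
tcp_rot: [179.9, 0.1, 145.7]
wrist_force: [0.4, 0.6, 8.1]
opening: 0.0147
grasp_force: 90.1
```

Run:
```python
from h import *
o=bot.get_obs(); print(o["torque"].round(2),o["opening"]); go([.5218,.2781,.1206],80)
```

```text
[-0.03  0.02  0.04] 0.014660211587933927
now [0.522  0.2783 0.122 ] yaw 145.65 q1 28.1 q6 62.4 t 29.93 F [0.4 0.6 8.1]
shift [ 0.0001 -0.0003  0.0014] turn rad 1.1458 per row None
```

Call:
{"api": "play_rows", "payload": {"steps": [[[0,0,0,0.1],[0,0,0,0.1],[0,0,0,0.1],[0,0,0,0.1],[0,0,0,0.1]]]}}

```text
time: 30.35
ee_pos: [0.5221, 0.2783, 0.122]
tcp_rot: [179.8, -0.0, 117.0]
wrist_force: [0.1, -0.3, 8.8]
opening: 0.0148
grasp_force: 90.1
```

Call:
{"api": "play_rows", "payload": {"steps": [[[0,0,0,0.1],[0,0,0,0.1],[0,0,0,0.1],[0,0,0,0.1],[0,0,0,0.08]]]}}

```text
time: 30.77
ee_pos: [0.5221, 0.2783, 0.122]
tcp_rot: [179.8, -0.1, 89.5]
wrist_force: [0.5, -0.4, 8.9]
opening: 0.0145
grasp_force: 90.1
```

Call:
{"api": "play_rows", "payload": {"steps": [[[0,0,0,0.04],[0,0,0,0.03],[0,0,0,0.02],[0,0,0,0.02],[0,0,0,0]]]}}

```text
time: 31.18
ee_pos: [0.5221, 0.2783, 0.122]
tcp_rot: [179.9, -0.1, 83.4]
wrist_force: [0.1, 0.1, 8.7]
opening: 0.0151
grasp_force: 90.1
```

Run:
```python
from h import *
o=bot.get_obs(); print(o["torque"].round(2),o["opening"]); go([.5218,.2781,.1206],80)
```

```text
[-0.06  0.02  0.01] 0.015063805488180785
now [0.5221 0.2783 0.122 ] yaw 83.41 q1 28.1 q6 124.7 t 31.18 F [0.1 0.1 8.7]
shift [-0.0002 -0.0003  0.0014] turn rad 0.0594 per row None
```

Call:
{"api": "play_rows", "payload": {"steps": [[[0,0,0,0.015],[0,0,0,0.015],[0,0,0,0.015],[0,0,0,0.015],[0,0,0,0]]]}}

```text
time: 31.6
ee_pos: [0.522, 0.2783, 0.122]
tcp_rot: [179.9, -0.1, 80.0]
wrist_force: [0.5, 0.5, 9.4]
opening: 0.0146
grasp_force: 90.1
```

Run:
```python
from h import *
o=bot.get_obs(); print(o["torque"].round(2),o["opening"]); go([.5218,.2781,.1206],80)
```

```text
[-0.06  0.06  0.06] 0.014569822509838508
now [0.522  0.2783 0.122 ] yaw 79.99 q1 28.1 q6 128.1 t 31.60 F [0.5 0.5 9.4]
shift [-0.0003 -0.0002  0.0014] turn rad -0.0001 per row None
```

Call:
{"api": "play_rows", "payload": {"steps": [[[0,0,0,0.015],[0,0,0,0.01],[0,0,0,0.01],[0,0,0,0],[0,0,0,0]]]}}

```text
time: 32.02
ee_pos: [0.522, 0.2783, 0.122]
tcp_rot: [179.9, -0.1, 78.1]
wrist_force: [0.8, -1.0, 8.7]
opening: 0.0145
grasp_force: 91.4
```

Run:
```python
from h import *
o=bot.get_obs(); print(o["torque"].round(2),o["opening"]); go([.5218,.2781,.1206],80)
```

```text
[-0.16  0.05  1.21] 0.014504752097111441
now [0.522  0.2783 0.122 ] yaw 78.13 q1 28.1 q6 129.9 t 32.02 F [ 0.8 -1.   8.7]
shift [-0.0003 -0.0002  0.0014] turn rad -0.0326 per row None
```

End stop reached (yaw torque 1.2 N·m at 88° of turn). Press down to flush.

Call:
{"api": "play_rows", "payload": {"steps": [[[0,0,0.0005,0],[0,0,0.0005,0],[0,0,0.0003,0],[0,0,0,0],[0,0,0,0]]]}}

```text
time: 32.43
ee_pos: [0.5221, 0.2784, 0.1219]
tcp_rot: [179.8, -0.1, 78.1]
wrist_force: [-2.2, -1.7, 15.7]
opening: 0.0146
grasp_force: 92.7
```

Call:
{"api": "play_rows", "payload": {"steps": [[[0,0,0.0003,0],[0,0,0.0002,0],[0,0,0,0],[0,0,0,0],[0,0,0,0]]]}}

```text
time: 32.85
ee_pos: [0.5221, 0.2784, 0.1218]
tcp_rot: [179.8, -0.2, 78.1]
wrist_force: [-2.7, -2.2, 20.1]
opening: 0.0147
grasp_force: 93.0
```

Little movement despite 20 N. Either the rim has been reached or the stop torque is binding; I'll relieve the torque slightly and see whether z drops.

Call:
{"api": "play_rows", "payload": {"steps": [[[0,0,0,-0.01],[0,0,0,-0.01],[0,0,0,-0.005],[0,0,0,0],[0,0,0,0]]]}}

```text
time: 33.27
ee_pos: [0.522, 0.2784, 0.1211]
tcp_rot: [179.8, -0.1, 79.5]
wrist_force: [-2.3, -0.4, 15.0]
opening: 0.0147
grasp_force: 91.0
```

Run:
```python
from h import *
o=bot.get_obs(); print(o["torque"].round(2),o["tcp_rot"]); go([.5218,.2781,.1206],80)
for n in ("side",):
    s=cam(n); np.save("s_end.npy",s["img"])
```

```text
[-0.22  0.6   0.3 ] [ 1.79836999e+02 -1.34057721e-01  7.94908666e+01]
now [0.522  0.2784 0.1211] yaw 79.49 q1 28.1 q6 128.6 t 33.27 F [-2.3 -0.4 15. ]
shift [-0.0003 -0.0002  0.0005] turn rad -0.0089 per row None
```

Call:
{"api": "play_rows", "payload": {"steps": [[[0,0,0.0004,0],[0,0,0.0004,0],[0,0,0,0],[0,0,0,0],[0,0,0,0]]]}}

```text
time: 33.73
ee_pos: [0.5221, 0.2784, 0.1207]
tcp_rot: [179.8, -0.2, 79.5]
wrist_force: [-1.7, -1.4, 17.0]
opening: 0.0145
grasp_force: 91.6
```

Call:
{"api": "play_rows", "payload": {"steps": [[[0,0,0.0004,0],[0,0,0.0004,0],[0,0,0,0],[0,0,0,0],[0,0,0,0]]]}}

```text
time: 34.15
ee_pos: [0.5221, 0.2784, 0.1207]
tcp_rot: [179.8, -0.2, 79.5]
wrist_force: [-4.3, -2.0, 20.9]
opening: 0.0145
grasp_force: 92.3
```

Run:
```python
from h import *
o=bot.get_obs(); print(o["torque"].round(2),o["tcp_rot"]); go([.5218,.2781,.1206],80)
```

```text
[-0.53  1.27  0.26] [ 1.79793343e+02 -1.74912039e-01  7.94840281e+01]
now [0.5221 0.2784 0.1207] yaw 79.48 q1 28.1 q6 128.6 t 34.15 F [-4.3 -2.  20.9]
shift [-0.0003 -0.0002  0.0001] turn rad -0.009 per row None
```

Call:
{"api": "play_rows", "payload": {"steps": [[[0,0,0.0004,0],[0,0,0.0004,0],[0,0,0,0.006],[0,0,0,0],[0,0,0,0]]]}}

```text
time: 34.57
ee_pos: [0.5222, 0.2784, 0.1207]
tcp_rot: [179.8, -0.2, 79.2]
wrist_force: [-5.3, -3.1, 26.3]
opening: 0.0147
grasp_force: 92.8
```

Call:
{"api": "play_rows", "payload": {"steps": [[[0,0,0,0],[0,0,0,0],[0,0,0,0],[0,0,0,0],[0,0,0,0]]]}}

```text
time: 34.98
ee_pos: [0.5222, 0.2784, 0.1206]
tcp_rot: [179.8, -0.2, 79.2]
wrist_force: [-6.3, -3.5, 26.3]
opening: 0.0148
grasp_force: 92.8
```

Run:
```python
from h import *
o=bot.get_obs(); print(o["torque"].round(2),o["tcp_rot"],o["opening"]); go([.5218,.2781,.1206],80)
s=cam("side"); h=cv2.cvtColor(s["img"],cv2.COLOR_BGR2HSV); m=cv2.inRange(h,(5,80,60),(25,255,255))[165:215,280:305]; ys,xs=np.where(m); print("side handle",xs.min()+280,xs.max()+280,ys.min()+165,ys.max()+165)
```

```text
[-0.72  1.62  0.55] [179.75736957  -0.1999826   79.16722339] 0.014813308240506936
now [0.5222 0.2784 0.1206] yaw 79.17 q1 28.1 q6 128.9 t 34.98 F [-6.3 -3.5 26.3]
shift [-0.0004 -0.0003  0.    ] turn rad -0.0145 per row None
side handle 288 294 172 197
```

The cap is flush: z 0.1206 as computed, 26 N held and not moving. It is at the stop and still gripped, and the brush is upright in its stand. Handing in.

```bash
python3 -c "
from workcell import bot
print(bot.job_done())"
```

```text
the job is handed in; nothing more can be done
None
```

The job is handed in after about 35 s: bore brushed down, up and down, brush upright in its stand, and the cap at its clockwise stop, still gripped and pressed flush at about 26 N; I don't have the verdict, and I viewed 12 pictures, two over the limit of 10.

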